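# Load the egg cooker

## Robot

A 7-joint arm with a two-finger parallel gripper is mounted at the origin on a cart in front of the work surface, level with it; the furniture and walls round the work are solid. World frame = base frame: x ahead of the robot, y to its left, z up, the work surface at z = 0. Lengths are in m, angles in rad, forces in N, time in s.
With the tool pointing down it reaches from about 0.425 to 0.925 m from the base axis. Payload 6.8 kg.
Tool frame: the origin (TCP) lies at the very end of the fingers, on their centre line; the grasp point (between the pads) lies 19 mm behind it (r.grip_depth is the distance from the TCP to the grasp point, in m); z points along the fingers, y is the direction in which the jaws open and shut (so a half turn about z gives the same grasp; the last joint's range is limited). The gripper opens to 85 mm and grips with 20 to 120 N. Pads are 22 mm wide; open, the fingers measure 114 mm over their backs; the gripper's body (76 mm by 85 mm) begins 54 mm behind the grasp point. The pads swing forward as they close: fully open they stand 13 mm farther back than shut.
Start: joints at [-1.329, 0.477, 0.022, 1.555, -0.011, 1.109, -0.083], TCP at [0.231, 0.634, 0.231] pointing down, gripper open.
Joint ranges: [-2.96, 2.96], [-0.34, 2.1], [-1.41, 1.46], [0.24, 2.44], [-1.37, 4.51], [0.17, 1.92], [-2.96, 2.96]. Speed limits (rad/s): [2.39, 2.39, 3.14, 3.14, 3.14, 3.14, 3.14].

## Interface

Orientations are given as a rotation vector (axis times angle).
In Python, from bench import status, eyes, workorder, spotter, r gives the robot as it stands.
- The arm moves only by the tool drive_tool, never from a script. Its argument "commands" is a list of rows, each an object of numbers: "rx", "ry", "rz": the turn, a rotation vector about the world's x, y, z normalised to -1 to 1, where 1 is 8 degrees; "tx", "ty", "tz": the shift along the world's x, y, z normalised to -1 to 1, where 1 is 20 mm; "grip": the closure, from -1 (fully open) to 1 (shut). A call has 1 to 10 rows; each row shifts and turns the commanded pose from where the row before left it; what a row does not reach is not made up. A row lasts 1/8 s, in which the tool goes at most 62.5 mm and 10.7 degrees, less where a joint would pass 70% of its speed; a pose out of reach is approached as far as the arm can. A call with a number of a shift or a turn outside -1 to 1 is refused whole. A call with a gripper value outside its range is refused whole. The fingers move at their own pace and stop on an object; "grip_force" is the grip in N (left out, the last holds). Time passes only in rows, so rows that do not move let the fingers close. It gives the time, the measured TCP pose, the force and the opening at its end, in the units of the state.
- status.get_obs(): the state, without advancing time (a new reading comes with each control period).
- eyes.grab_frame(name): name is "scene" or "top" or "wrist"; returns a dict with "frame" (400x640x3 uint8, blue, green, red), "range_z" (400x640 float32, m along the optical axis (not along the pixel's ray), 0 where there is no reading), "fx", "fy", "cx", "cy" (pixels), "T" (4x4, takes a point from camera to world coordinates); the wrist camera has in their place "T_tool_cam" (4x4, takes a point from camera to tool coordinates, whose origin is the TCP and whose axes are the flange's). Camera axes: x right, y down, z forward; pixel columns grow to the right and rows downward; lengths in m; the calibration is good to about 2 mm. A picture is of the moment at which its call begins: read the wrist's pose just before it.
- workorder.hand_in(): hands the job in, once; it reports no verdict.
Trained networks look in the newest picture that a camera, given by its name, has taken for a name from the list of things; names that differ only in an ending like _2 or _b are one class to them, and where a whole thing is asked for, a point or a joint stands for the part that bears it (a point fixed in the world has none). Each returns a list of dicts, best first, with "confidence" (0 to 1); they miss things now and then, are a little off and sometimes report something else, mostly with a low value. They report only what shows in the picture. A call takes as long as a camera call.
- spotter.boxes_of(camera, target): "position" ([column, row] as shares, 0 to 1, of the picture: columns of its width, rows of its height, amid what is visible of it).
- spotter.masks_of(camera, target): "mask" (400x640 bool, what is visible of it) and "position" ([column, row] as shares, 0 to 1, of the picture: columns of its width, rows of its height, amid what is visible of it).
The state is a dict: "clock": time; "joints": joint angles; "qvel": joint speeds; "tau": joint torques, N m; "tcp_pos": TCP position; "orientation": TCP orientation; "contact_force": force on the tool from outside, world axes, zero at the start; "moment": the same for the moment, N m; "grip_width": finger opening in m.
Only numpy, scipy, OpenCV 4.12 (cv2) and the standard library are available. Lean on these libraries where they do the work, as an engineer would, in place of code of your own. Each camera call takes 0.05 s, during which the arm holds its last target.

## Task

Get the egg cooker ready: first set the egg rack fully down into the well of the cooker's base, then take the three eggs from the wooden board and stand one upright in each rack pocket, small end down as they are now, and finally put the steel lid on so that it sits flat inside the base's rim. Handle the eggs gently - no hard squeeze or knock - and leave the two egg cups where they stand.

Things in the scene. Friction and masses are not known exactly. Their poses are not given: they have to be found in the camera images.
- cooker_base: White round egg cooker base, fixed, 142 mm across, 54 high, switch at its -x. Origin: centre of underside, z up. Heights over origin: steel floor of the round well 34 mm (well radius 58); flat ledge round it 48 mm (radius 58 to 68); outer rim top 54 mm (inner radius 68). The rack stands on the well floor at any yaw, the lid on the ledge inside the rim.
- egg_rack: Loose grey egg rack, 80 g, 109 mm across, three ring pockets (33 mm holes, tops at z 16 mm), black round post in the middle (11 mm thick, z 19 to 46, top 50). Origin: underside of the feet, on the post's axis, z up. Pocket axes 34 mm from the post at 0, 120, 240 deg from the rack's +x. 3.5 mm play all round in the well. A seated egg's small end is about 5 mm above the rack's origin.
- cooker_lid: Loose steel dome lid, 160 g, 129 mm across, open side down. Origin: centre of its lower edge, z up. 59 mm clear inside; dome top at z 62 mm; on it a round black knob, 29 mm across from z 74 to 86 mm, top at 90 mm. On the ledge it has 3.5 mm play all round and clears the eggs by 6 mm.
- egg_a: One of three alike brown hen's eggs, 60 g, fragile: grip with 20 to 40 N. 57 mm long, 44 mm across at its widest, 31 mm above its origin. Stands small end down in the -y hole of the wooden board (board's y). Origin: tip of the small end; z along the egg to the blunt end. Any egg may go into any pocket.
- egg_b: One of three alike brown hen's eggs, 60 g, fragile: grip with 20 to 40 N. 57 mm long, 44 mm across at its widest, 31 mm above its origin. Stands small end down in the middle hole of the wooden board (board's y). Origin: tip of the small end; z along the egg to the blunt end. Any egg may go into any pocket.
- egg_c: One of three alike brown hen's eggs, 60 g, fragile: grip with 20 to 40 N. 57 mm long, 44 mm across at its widest, 31 mm above its origin. Stands small end down in the +y hole of the wooden board (board's y). Origin: tip of the small end; z along the egg to the blunt end. Any egg may go into any pocket.
- egg_board: Egg board: pale wooden bar 64 x 166 x 16 mm (x, y, z), fixed to the worktop, with three 33 mm holes in a row along its y at -54, 0 and +54 mm, an egg in each. Origin: centre of the underside. The eggs' small ends are about 5 mm above the worktop.
- egg_cup_1: Bystander, to be left alone: empty blue egg cup, 49 mm across, 53 mm high, near the sink (-y side) of the worktop. Origin: centre of the underside.
- egg_cup_2: Bystander, to be left alone: empty blue egg cup, 49 mm across, 53 mm high, near the left edge (+y side) of the worktop. Origin: centre of the underside.

How it is judged:
On the way, in this order (a step that is already met when the one before it is completed fails the run):
1. the egg rack stands fully down in the well of the base (horizontal distance between egg_rack and cooker_base below 0.006 m and z of egg_rack in the frame of cooker_base between 0.031 and 0.037 m and angle between egg_rack's own z axis and vertical below 0.06 rad and contact force between the fingers and egg_rack below 0.1 N), for 0.2 s.
2. each rack pocket holds an upright egg, let go, the rack still home (horizontal distance between egg_rack and cooker_base below 0.006 m and z of egg_rack in the frame of cooker_base between 0.031 and 0.037 m and angle between egg_rack's own z axis and vertical below 0.06 rad and ((x of egg_a in the frame of egg_rack between 0.026 and 0.042 m and y of egg_a in the frame of egg_rack between -0.008 and 0.008 m) or (x of egg_a in the frame of egg_rack between -0.025 and -0.009 m and y of egg_a in the frame of egg_rack between 0.0214 and 0.0374 m) or (x of egg_a in the frame of egg_rack between -0.025 and -0.009 m and y of egg_a in the frame of egg_rack between -0.0374 and -0.0214 m)) and z of egg_a in the frame of egg_rack between 0 and 0.012 m and angle between each of egg_a, egg_b, egg_c's own z axis and vertical below 0.3 rad and ((x of egg_b in the frame of egg_rack between 0.026 and 0.042 m and y of egg_b in the frame of egg_rack between -0.008 and 0.008 m) or (x of egg_b in the frame of egg_rack between -0.025 and -0.009 m and y of egg_b in the frame of egg_rack between 0.0214 and 0.0374 m) or (x of egg_b in the frame of egg_rack between -0.025 and -0.009 m and y of egg_b in the frame of egg_rack between -0.0374 and -0.0214 m)) and z of egg_b in the frame of egg_rack between 0 and 0.012 m and ((x of egg_c in the frame of egg_rack between 0.026 and 0.042 m and y of egg_c in the frame of egg_rack between -0.008 and 0.008 m) or (x of egg_c in the frame of egg_rack between -0.025 and -0.009 m and y of egg_c in the frame of egg_rack between 0.0214 and 0.0374 m) or (x of egg_c in the frame of egg_rack between -0.025 and -0.009 m and y of egg_c in the frame of egg_rack between -0.0374 and -0.0214 m)) and z of egg_c in the frame of egg_rack between 0 and 0.012 m and contact force between the fingers and egg_a below 0.1 N and contact force between the fingers and egg_b below 0.1 N and contact force between the fingers and egg_c below 0.1 N), for 0.2 s.
3. the lid sits flat on the ledge inside the rim (horizontal distance between cooker_lid and cooker_base below 0.006 m and z of cooker_lid in the frame of cooker_base between 0.045 and 0.051 m and angle between cooker_lid's own z axis and vertical below 0.06 rad), for 0.2 s.
At the end, for the whole second after the job is handed in: Rack in the base's well, lid on its ledge inside the rim (each: axis within 6 mm, height within 3 mm, level within 0.06 rad); each egg in its own rack pocket (within 8 mm in rack x and y, small end 0 to 12 mm above the rack's underside, upright within 0.3 rad); all at rest, let go (all of step 3 and horizontal distance between egg_rack and cooker_base below 0.006 m and z of egg_rack in the frame of cooker_base between 0.031 and 0.037 m and angle between egg_rack's own z axis and vertical below 0.06 rad and ((x of egg_a in the frame of egg_rack between 0.026 and 0.042 m and y of egg_a in the frame of egg_rack between -0.008 and 0.008 m) or (x of egg_a in the frame of egg_rack between -0.025 and -0.009 m and y of egg_a in the frame of egg_rack between 0.0214 and 0.0374 m) or (x of egg_a in the frame of egg_rack between -0.025 and -0.009 m and y of egg_a in the frame of egg_rack between -0.0374 and -0.0214 m)) and z of egg_a in the frame of egg_rack between 0 and 0.012 m and angle between each of egg_a, egg_b, egg_c's own z axis and vertical below 0.3 rad and ((x of egg_b in the frame of egg_rack between 0.026 and 0.042 m and y of egg_b in the frame of egg_rack between -0.008 and 0.008 m) or (x of egg_b in the frame of egg_rack between -0.025 and -0.009 m and y of egg_b in the frame of egg_rack between 0.0214 and 0.0374 m) or (x of egg_b in the frame of egg_rack between -0.025 and -0.009 m and y of egg_b in the frame of egg_rack between -0.0374 and -0.0214 m)) and z of egg_b in the frame of egg_rack between 0 and 0.012 m and ((x of egg_c in the frame of egg_rack between 0.026 and 0.042 m and y of egg_c in the frame of egg_rack between -0.008 and 0.008 m) or (x of egg_c in the frame of egg_rack between -0.025 and -0.009 m and y of egg_c in the frame of egg_rack between 0.0214 and 0.0374 m) or (x of egg_c in the frame of egg_rack between -0.025 and -0.009 m and y of egg_c in the frame of egg_rack between -0.0374 and -0.0214 m)) and z of egg_c in the frame of egg_rack between 0 and 0.012 m and linear speed of each of egg_rack, cooker_lid, egg_a, egg_b, egg_c below 0.02 m/s); the robot touches nothing.
It fails at once if an egg is squeezed with more than 70 N (contact force between the fingers and egg_a above 70 N or contact force between the fingers and egg_b above 70 N or contact force between the fingers and egg_c above 70 N).
It fails at once if an egg is pushed or knocked against the rack, the base, the board or the lid with more than 30 N (contact force between any of egg_a, egg_b, egg_c and egg_rack above 30 N or contact force between any of egg_a, egg_b, egg_c and cooker_base above 30 N or contact force between any of egg_a, egg_b, egg_c and egg_board above 30 N or contact force between any of egg_a, egg_b, egg_c and cooker_lid above 30 N).
It fails at once if an egg is tipped over (by more than 1 rad) (angle between any of egg_a, egg_b, egg_c's own z axis and vertical above 1 rad).
It fails at once if an egg cup is shifted by more than 25 mm or tipped (distance of any of egg_cup_1, egg_cup_2 from where it was at the start of the episode above 0.025 m or angle between any of egg_cup_1, egg_cup_2's own z axis and vertical above 0.3 rad).
It also fails if it takes over 115 s, if anything falls off the work surface, if the arm or the gripper's body presses on something with over 40 N, if the wrist force passes 120 N, or if a joint passes its speed limit or range.

## Working session

There is one attempt and no reset: what is moved stays moved. The work goes in short steps, Python scripts to look and compute and a tool call to move; the robot and the scene stay as the last step left them, time stands still between calls to the robot, and variables do not carry over. Pictures are saved under pics/ and viewed, and the job is handed in when it is done.

Besides the shell and the picture viewer there is one more tool, called after "Emit:" in YAML: its name, and indented under it one key for each argument. drive_tool: Moves the arm, as the interface text tells. Scaled input: -1 to 1 covers 20 mm each way for a shift and 8 degrees each way for a turn. Its arguments: {"type":"object","properties":{"commands":{"type":"array","items":{"type":"object","properties":{"rx":{"type":"number"},"ry":{"type":"number"},"rz":{"type":"number"},"tx":{"type":"number"},"ty":{"type":"number"},"tz":{"type":"number"},"grip":{"type":"number"}}}},"grip_force":{"type":"number"}},"required":["commands"]}

```bash
ls; mkdir -p pics
python3 - <<'E'
from bench import status, eyes, spotter, r
import cv2,numpy as np
print(status.get_obs()); print(r.grip_depth)
for n in ["scene","top"]:
    f=eyes.grab_frame(n); cv2.imwrite(f"pics/{n}0.png",f["frame"]); print(n,f["fx"],f["cx"],f["cy"],f["T"].round(3).tolist())
E
```

```text
pics
{'clock': 0.0, 'joints': array([-1.32911182,  0.47778312,  0.02232509,  1.55647329, -0.01153601,
        1.10926021, -0.08311904]), 'qvel': array([ 1.60702704e-03, -1.68188373e-04, -2.03143168e-04,  1.25516430e-05,
        1.13767054e-03, -2.10072823e-03, -1.87467752e-03]), 'tau': array([-3.05883314e-04, -5.96456695e+01,  1.60769138e+00, -2.81191868e+01,
        1.24132921e-02,  9.56009579e-03, -2.83076240e-06]), 'tcp_pos': array([0.23111212, 0.63357185, 0.23032757]), 'orientation': array([-5.46606240e-01, -3.09345110e+00,  2.80098815e-03]), 'contact_force': array([-0.13676654, -0.61096914, -0.73100194]), 'moment': array([-0.00021085,  0.04700316, -0.00456631]), 'grip_width': 0.0857249015974656}
0.0187
scene 510.33078130106907 316.8334970941079 198.487136107047 [[0.774, -0.395, 0.494, 0.08], [-0.633, -0.51, 0.583, -0.508], [0.022, -0.764, -0.645, 0.646], [0.0, 0.0, 0.0, 1.0]]
top 362.7527720871194 319.4713731539559 195.48654363278084 [[-0.026, -0.979, 0.201, 0.397], [-1.0, 0.025, -0.006, 0.046], [0.001, -0.201, -0.98, 0.854], [0.0, 0.0, 0.0, 1.0]]
```

View pics/scene0.png

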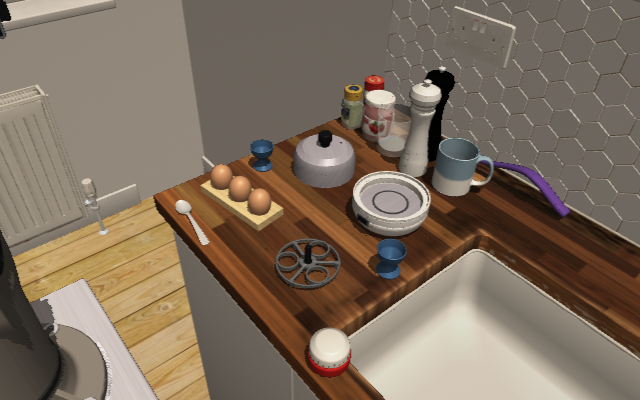

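View pics/top0.png

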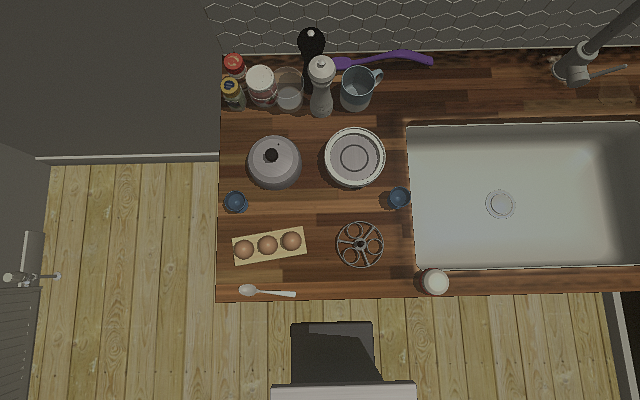

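The scene view shows the rack at about (308,262), base at (391,203), lid at (325,158) and eggs at (222–260,177–202). The cups are at (262,155) and (390,258). The top view agrees, with the rack at (360,244), base at (355,157) and lid at (274,161). Next I'll measure positions.

```bash
cat > h.py <<'E'
from bench import status, eyes, spotter, r
import cv2,numpy as np
from scipy.optimize import least_squares
from scipy.spatial.transform import Rotation as R
def world(f,T=None):
    if T is None: T=f["T"]
    z=f["range_z"]; v,u=np.mgrid[:400,:640]
    P=np.stack([(u-f["cx"])/f["fx"]*z,(v-f["cy"])/f["fy"]*z,z],-1)
    W=P@T[:3,:3].T+T[:3,3]; W[z<=0]=np.nan
    return W
def wristT(o,f):
    M=np.eye(4); M[:3,:3]=R.from_rotvec(o["orientation"]).as_matrix(); M[:3,3]=o["tcp_pos"]
    return M@f["T_tool_cam"]
def circ(p,r=None):
    c=np.nanmean(p,0)[:2]
    if r: s=least_squares(lambda q:np.hypot(p[:,0]-q[0],p[:,1]-q[1])-r,c,loss='soft_l1',f_scale=.002).x
    else: s=least_squares(lambda q:np.hypot(p[:,0]-q[0],p[:,1]-q[1])-q[2],[*c,.05],loss='soft_l1',f_scale=.002).x
    return s
E
python3 - <<'E'
from h import *
for cam in ["top","scene"]:
    f=eyes.grab_frame(cam); W=world(f)
    for t in ["cooker_base","egg_rack","cooker_lid","egg_a","egg_cup_1","egg_board"]:
        for m in spotter.masks_of(cam,t):
            if m["confidence"]<.3: continue
            k=m["mask"]&np.isfinite(W[...,2]); p=W[k]
            if len(p)<10: continue
            print(cam,t,round(m["confidence"],2),(np.array(m["position"])*[640,400]).round(),len(p),"med",np.median(p,0).round(4),"min",np.percentile(p,2,axis=0).round(4),"max",np.percentile(p,98,axis=0).round(4))
            if t=="cooker_base":
                q=p[(p[:,2]>.051)]; print(" rim circ",circ(q),len(q)); q=p[(p[:,2]<.04)&(p[:,2]>.028)]; print(" floor z",np.median(q[:,2]),circ(q))
            if t=="egg_rack":
                q=p[(p[:,2]>.03)]; print(" post",q.mean(0) if len(q) else None,len(q), q[:,2].max() if len(q) else 0)
            if t=="cooker_lid":
                q=p[p[:,2]>.08]; print(" knob",np.median(q,0),len(q), q[:,2].max() if len(q) else 0)
            if t=="egg_a":
                s=least_squares(lambda c:np.linalg.norm((p[p[:,2]>.038]-[c[0],c[1],.04])/[1,1,1.0],axis=1)-.0215,p.mean(0)[:2],loss='soft_l1',f_scale=.002).x; print(" egg",s)
E
```

```text
top cooker_base 0.74 [355. 157.] 2916 med [ 0.6556 -0.0438  0.0354] min [ 0.586  -0.1063  0.0313] max [0.7185 0.0203 0.0541]
 rim circ [ 0.65392835 -0.04269328  0.06896912] 237
 floor z 0.03417187445691372 [ 0.65545427 -0.04363449  0.04145337]
top egg_rack 0.56 [364. 244.] 418 med [ 0.4523 -0.0548  0.0132] min [ 0.4087 -0.1021 -0.0023] max [0.4972 0.0011 0.0483]
 post [ 0.45349029 -0.04875385  0.0464765 ] 22 0.05039614276211246
top cooker_lid 0.81 [273. 161.] 2408 med [0.6404 0.1412 0.057 ] min [0.59   0.0879 0.0054] max [0.7039 0.1998 0.0891]
 knob [0.65053003 0.14538013 0.08842699] 134 0.09231594089480177
top egg_a 0.87 [290. 239.] 244 med [0.4629 0.1052 0.0543] min [0.4462 0.0884 0.0441] max [0.4813 0.1236 0.0616]
 egg [0.4640124  0.10708583]
top egg_a 0.66 [268. 244.] 287 med [0.4535 0.1569 0.0531] min [0.4367 0.1394 0.0368] max [0.4715 0.1776 0.0604]
 egg [0.45640734 0.16003318]
top egg_a 0.64 [244. 247.] 302 med [0.446  0.2098 0.0527] min [0.4274 0.1932 0.0344] max [0.4646 0.2297 0.061 ]
 egg [0.44816483 0.21384729]
top egg_cup_1 0.91 [236. 202.] 422 med [0.5566 0.2342 0.0343] 
[... 1018 characters left out ...]
[0.4678 0.1663 0.0592]
 egg [0.45363039 0.16072598]
scene egg_a 0.85 [263. 200.] 511 med [0.4536 0.0937 0.0448] min [0.4397 0.0839 0.0179] max [0.4747 0.1145 0.0594]
 egg [0.46180233 0.10742393]
scene egg_cup_1 0.68 [261. 154.] 589 med [0.5517 0.2297 0.0347] min [ 0.5302  0.2083 -0.4333] max [0.9557 0.8706 0.051 ]
scene egg_cup_1 0.64 [389. 256.] 945 med [ 0.5527 -0.1417  0.0336] min [ 5.297e-01 -1.639e-01  2.000e-04] max [ 0.5742 -0.1201  0.0515]
scene egg_board 0.97 [241. 207.] 1253 med [0.4321 0.1249 0.0135] min [ 0.4107  0.0737 -0.001 ] max [0.4919 0.2343 0.0166]
scene egg_board 0.63 [390. 257.] 962 med [ 0.5526 -0.1414  0.0332] min [ 0.5297 -0.1639 -0.001 ] max [ 0.5744 -0.1196  0.0515]
```

Emit:
drive_tool:
  commands:
    - {"tx": 1, "ty": -1, "rz": -0.77}
    - {"tx": 1, "ty": -1, "rz": -0.77}
    - {"tx": 1, "ty": -1, "rz": -0.77}
    - {"tx": 1, "ty": -1, "rz": -0.77}
    - {"tx": 1, "ty": -1, "rz": -0.77}
    - {"tx": 1, "ty": -1, "rz": -0.77}
    - {"tx": 1, "ty": -1, "rz": -0.77}
    - {"tx": 1, "ty": -1, "rz": -0.77}
    - {"tx": 1, "ty": -1, "rz": -0.77}
    - {"tx": 1, "ty": -1, "rz": -0.77}

```text
validation failed for argument at $.co...
```

Emit:
drive_tool:
  commands:
    - {"ty": -1}
    - {"ty": -1}
    - {"ty": -1}
    - {"ty": -1}
    - {"ty": -1}
    - {"ty": -1}
    - {"ty": -1}
    - {"ty": -1}
    - {"ty": -1}
    - {"ty": -1}

```text
validation failed for argument at $.co...
```

```bash
cat > look.py <<'E'
from h import *
import sys
o=status.get_obs(); f=eyes.grab_frame("wrist"); cv2.imwrite(f"pics/{sys.argv[1]}.png",f["frame"])
T=wristT(o,f); W=world(f,T)
np.savez(f"pics/{sys.argv[1]}.npz",W=W,T=T,K=[f["fx"],f["fy"],f["cx"],f["cy"]])
M=R.from_rotvec(o["orientation"]).as_matrix()
print("t",o["clock"],"tcp",o["tcp_pos"].round(4),"jaw deg",np.degrees(np.arctan2(M[1,1],M[0,1])).round(2),"z",M[:,2].round(4),"F",o["contact_force"].round(2),"w",o["grip_width"].round(4)); print(o["joints"].round(2)); print(T.round(3))
for t in sys.argv[2:]:
    for m in spotter.masks_of("wrist",t):
        if m["confidence"]<.3: continue
        p=W[m["mask"]&np.isfinite(W[...,2])]
        if len(p)<10: continue
        print(t,round(m["confidence"],2),(np.array(m["position"])*[640,400]).round(),len(p),"med",np.median(p,0).round(4),"min",np.percentile(p,2,axis=0).round(4),"max",np.percentile(p,98,axis=0).round(4))
        if t.startswith("egg_") and t[-2:] in("_a","_b","_c"):
            s=least_squares(lambda c:np.linalg.norm(p-c[:3],axis=1)-.0215,[*p.mean(0)[:2],.035],loss='soft_l1',f_scale=.002).x; print(" egg",s.round(4))
        if t=="cooker_base":
            z=p[:,2]; q=p[z>.0515]; print(" rim",circ(q).round(4),len(q))
        if t=="egg_rack":
            top=p[:,2].max(); q=p[p[:,2]>top-.004]; print(" post",np.median(q,0).round(4),len(q))
        if t=="cooker_lid":
            top=np.percentile(p[:,2],99.5); q=p[p[:,2]>top-.006]; print(" knob",np.median(q,0).round(4),(q.min(0)+q.max(0))/2,len(q))
E
python3 look.py w1 egg_a cooker_lid
```

```text
Traceback (most recent call last):
  File "look.py", line 7, in <module>
    print("t",o["clock"],"tcp",o["tcp_pos"].round(4),"jaw deg",np.degrees(np.arctan2(M[1,1],M[0,1])).round(2),"z",M[:,2].round(4),"F",o["contact_force"].round(2),"w",o["grip_width"].round(4)); print(o["joints"].round(2)); print(T.round(3))
                                                                                                                                                                      ^^^^^^^^^^^^^^^^^^^^^
AttributeError: 'float' object has no attribute 'round'
```

View pics/w1.png

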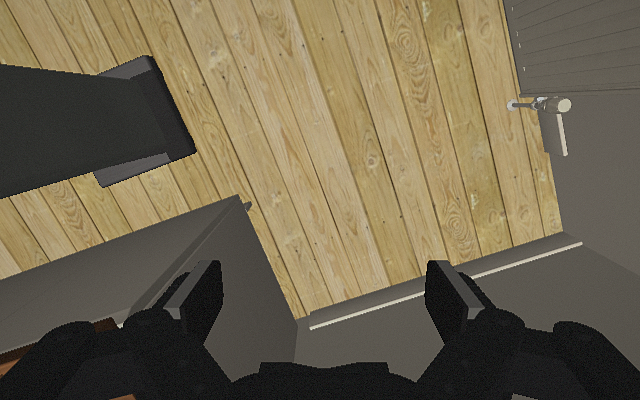

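The moves were refused and the arm hasn't moved, so the wrist camera still sees the floor off the counter's end. I'll retry with every field filled in.

Emit:
drive_tool:
  commands:
    - {"tx": 1, "ty": -1, "tz": 0, "rx": 0, "ry": 0, "rz": -0.77, "grip": -1}
    - {"tx": 1, "ty": -1, "tz": 0, "rx": 0, "ry": 0, "rz": -0.77, "grip": -1}

```text
clock: 1.1
tcp_pos: [0.2715, 0.5938, 0.2313]
orientation: [-0.879, -3.016, -0.0]
contact_force: [0.0, -0.2, -0.4]
grip_width: 0.0851
```

```bash
sed -i 's/o\["grip_width"\].round(4)/round(float(o["grip_width"]),4)/; s/^print("t"/print("t"/' look.py; python3 look.py w2
```

```text
t 1.1 tcp [0.2715 0.5938 0.2313] jaw deg 57.49 z [-0.e+00  1.e-04 -1.e+00] F [ 0.02 -0.18 -0.44] w 0.0851
[-1.29  0.44  0.08  1.62 -0.04  1.09 -0.2 ]
[[ 0.537  0.809  0.237  0.212]
 [ 0.843 -0.516 -0.151  0.631]
 [ 0.     0.281 -0.96   0.373]
 [ 0.     0.     0.     1.   ]]
```

Emit:
drive_tool:
  commands:
    - {"tx": 1, "ty": -1, "tz": 0, "rx": 0, "ry": 0, "rz": -0.77, "grip": -1}
    - {"tx": 1, "ty": -1, "tz": 0, "rx": 0, "ry": 0, "rz": -0.77, "grip": -1}
    - {"tx": 1, "ty": -1, "tz": 0, "rx": 0, "ry": 0, "rz": -0.77, "grip": -1}
    - {"tx": 1, "ty": -1, "tz": 0, "rx": 0, "ry": 0, "rz": -0.77, "grip": -1}
    - {"tx": 1, "ty": -1, "tz": 0, "rx": 0, "ry": 0, "rz": -0.77, "grip": -1}
    - {"tx": 1, "ty": -1, "tz": 0, "rx": 0, "ry": 0, "rz": -0.77, "grip": -1}
    - {"tx": 1, "ty": -1, "tz": 0, "rx": 0, "ry": 0, "rz": -0.77, "grip": -1}
    - {"tx": 1, "ty": -1, "tz": 0, "rx": 0, "ry": 0, "rz": -0.77, "grip": -1}
    - {"tx": 0, "ty": -1, "tz": 0, "rx": 0, "ry": 0, "rz": 0, "grip": -1}
    - {"tx": 0, "ty": -1, "tz": 0, "rx": 0, "ry": 0, "rz": 0, "grip": -1}

```text
clock: 2.4
tcp_pos: [0.4304, 0.3934, 0.2312]
orientation: [-2.05, -2.38, 0.001]
contact_force: [-0.0, 0.5, 0.2]
grip_width: 0.0856
```

Emit:
drive_tool:
  commands:
    - {"tx": 0, "ty": -1, "tz": 0, "rx": 0, "ry": 0, "rz": 0, "grip": -1}
    - {"tx": 0, "ty": -1, "tz": 0, "rx": 0, "ry": 0, "rz": 0, "grip": -1}
    - {"tx": 0, "ty": -1, "tz": 0, "rx": 0, "ry": 0, "rz": 0, "grip": -1}
    - {"tx": 0, "ty": -1, "tz": 0, "rx": 0, "ry": 0, "rz": 0, "grip": -1}
    - {"tx": 0, "ty": -1, "tz": 0, "rx": 0, "ry": 0, "rz": 0, "grip": -1}
    - {"tx": 0, "ty": -1, "tz": 0, "rx": 0, "ry": 0, "rz": 0, "grip": -1}
    - {"tx": 0, "ty": -1, "tz": 0, "rx": 0, "ry": 0, "rz": 0, "grip": -1}
    - {"tx": 0, "ty": -1, "tz": 0, "rx": 0, "ry": 0, "rz": 0, "grip": -1}
    - {"tx": 0, "ty": -1, "tz": 0, "rx": 0, "ry": 0, "rz": 0, "grip": -1}
    - {"tx": 0, "ty": 0, "tz": 0, "rx": 0, "ry": 0, "rz": 0, "grip": -1}

```text
clock: 3.65
tcp_pos: [0.4315, 0.2124, 0.2314]
orientation: [-2.057, -2.375, -0.0]
contact_force: [0.1, 0.6, -0.3]
grip_width: 0.0855
```

```bash
python3 look.py w3 egg_a cooker_lid
```

```text
t 3.65 tcp [0.4315 0.2124 0.2314] jaw deg 8.2 z [-0.  0. -1.] F [ 0.1   0.57 -0.31] w 0.0855
[-0.95  0.15  0.4   2.03 -0.07  0.97 -0.36]
[[ 0.99   0.137  0.041  0.422]
 [ 0.143 -0.95  -0.278  0.282]
 [ 0.001  0.281 -0.96   0.373]
 [ 0.     0.     0.     1.   ]]
egg_a 0.77 [340. 228.] 1374 med [0.4543 0.1657 0.0529] min [0.4369 0.1446 0.0308] max [0.4734 0.1797 0.0604]
 egg [0.4559 0.1585 0.0382]
egg_a 0.59 [338. 178.] 1476 med [0.4464 0.2163 0.0532] min [0.4285 0.1958 0.0357] max [0.4661 0.2325 0.0603]
 egg [0.448  0.2118 0.0381]
egg_a 0.57 [337. 270.] 1324 med [0.4615 0.1144 0.0516] min [0.444  0.0939 0.0257] max [0.4807 0.1265 0.0603]
 egg [0.4639 0.1052 0.038 ]
cooker_lid 0.77 [516. 257.] 11237 med [0.6371 0.1621 0.0578] min [0.5896 0.1056 0.0052] max [0.6973 0.207  0.0892]
 knob [0.6498 0.1466 0.0888] [0.65191464 0.14543727 0.08759832] 683
```

View pics/w3.png

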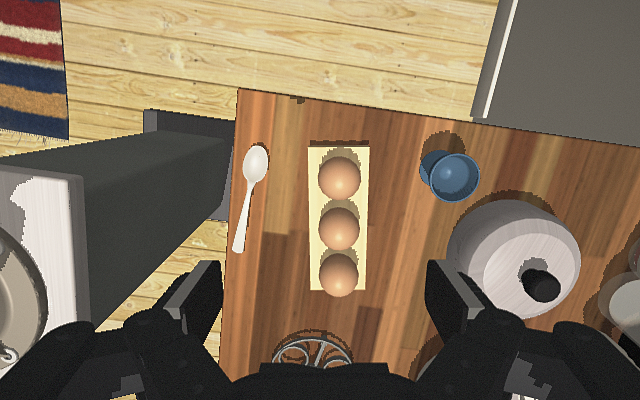

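Emit:
drive_tool:
  commands:
    - {"tx": 0.7, "ty": -1, "tz": 0, "rx": 0, "ry": 0, "rz": 0, "grip": -1}
    - {"tx": 0.7, "ty": -1, "tz": 0, "rx": 0, "ry": 0, "rz": 0, "grip": -1}
    - {"tx": 0.7, "ty": -1, "tz": 0, "rx": 0, "ry": 0, "rz": 0, "grip": -1}
    - {"tx": 0.7, "ty": -1, "tz": 0, "rx": 0, "ry": 0, "rz": 0, "grip": -1}
    - {"tx": 0.7, "ty": -1, "tz": 0, "rx": 0, "ry": 0, "rz": 0, "grip": -1}
    - {"tx": 0, "ty": -1, "tz": 0, "rx": 0, "ry": 0, "rz": 0, "grip": -1}
    - {"tx": 0, "ty": -1, "tz": 0, "rx": 0, "ry": 0, "rz": 0, "grip": -1}
    - {"tx": 0, "ty": -1, "tz": 0, "rx": 0, "ry": 0, "rz": 0, "grip": -1}
    - {"tx": 0, "ty": -1, "tz": 0, "rx": 0, "ry": 0, "rz": 0, "grip": -1}
    - {"tx": 0, "ty": -1, "tz": 0, "rx": 0, "ry": 0, "rz": 0, "grip": -1}

```text
clock: 5.05
tcp_pos: [0.5007, 0.0139, 0.2312]
orientation: [-2.052, -2.378, 0.0]
contact_force: [-0.2, -0.9, 0.9]
grip_width: 0.0855
```

Emit:
drive_tool:
  commands:
    - {"tx": 0, "ty": 0, "tz": 0, "rx": 0, "ry": 0, "rz": 0, "grip": -1}

```text
clock: 5.18
tcp_pos: [0.5008, 0.0131, 0.2313]
orientation: [-2.056, -2.375, 0.0]
contact_force: [-0.9, 1.0, -0.0]
grip_width: 0.0854
```

```bash
python3 look.py w4 egg_rack cooker_base
```

```text
t 5.175 tcp [0.5008 0.0131 0.2313] jaw deg 8.23 z [-3.e-04  0.e+00 -1.e+00] F [-0.85  0.96 -0.02] w 0.0854
[-0.62  0.2   0.54  1.99 -0.12  0.98  0.13]
[[ 0.99   0.137  0.041  0.491]
 [ 0.143 -0.95  -0.278  0.083]
 [ 0.     0.281 -0.96   0.373]
 [ 0.     0.     0.     1.   ]]
egg_rack 0.84 [273. 222.] 2785 med [ 0.456  -0.0489  0.0133] min [ 0.403  -0.1012  0.0037] max [0.5039 0.0008 0.0477]
 post [ 0.4544 -0.0496  0.0486] 70
cooker_base 0.93 [468. 237.] 12595 med [ 0.6566 -0.0322  0.0349] min [ 0.5847 -0.0931  0.0296] max [0.7205 0.024  0.0536]
 rim [ 0.6541 -0.0438  0.0691] 1102
```

View pics/w4.png

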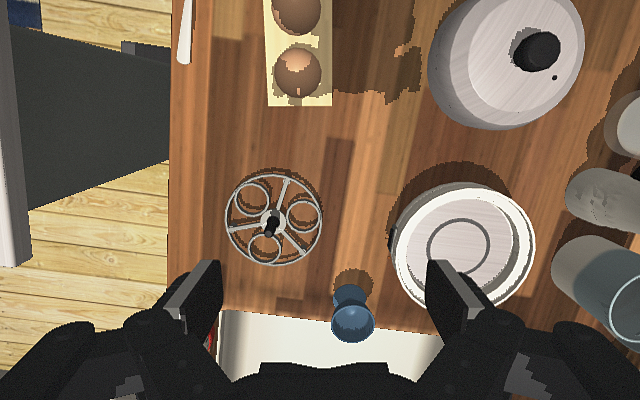

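Emit:
drive_tool:
  commands:
    - {"tx": -0.4, "ty": -0.53, "tz": -1, "rx": 0, "ry": 0, "rz": 0, "grip": -0.3}
    - {"tx": -0.4, "ty": -0.53, "tz": -1, "rx": 0, "ry": 0, "rz": 0, "grip": -0.3}
    - {"tx": -0.4, "ty": -0.53, "tz": -1, "rx": 0, "ry": 0, "rz": 0, "grip": -0.3}
    - {"tx": -0.4, "ty": -0.53, "tz": -1, "rx": 0, "ry": 0, "rz": 0, "grip": -0.3}
    - {"tx": -0.4, "ty": -0.53, "tz": -1, "rx": 0, "ry": 0, "rz": 0, "grip": -0.3}
    - {"tx": -0.37, "ty": -0.51, "tz": -1, "rx": 0, "ry": 0, "rz": 0, "grip": -0.3}
    - {"tx": 0, "ty": 0, "tz": -1, "rx": 0, "ry": 0, "rz": 0, "grip": -0.3}
    - {"tx": 0, "ty": 0, "tz": 0, "rx": 0, "ry": 0, "rz": 0, "grip": -0.3}

```text
clock: 6.32
tcp_pos: [0.4531, -0.0482, 0.0903]
orientation: [-2.051, -2.377, 0.003]
contact_force: [0.5, 0.2, 0.4]
grip_width: 0.0554
```

```bash
python3 look.py w5 egg_rack
```

```text
t 6.325 tcp [ 0.4531 -0.0482  0.0903] jaw deg 8.44 z [-2.8e-03 -1.0e-04 -1.0e+00] F [0.52 0.2  0.35] w 0.0554
[-0.44  0.36  0.49  2.21 -0.28  0.63  0.4 ]
[[ 0.989  0.142  0.039  0.444]
 [ 0.147 -0.949 -0.278  0.022]
 [-0.002  0.28  -0.96   0.232]
 [ 0.     0.     0.     1.   ]]
egg_rack 0.74 [326. 216.] 9107 med [ 0.4548 -0.0487  0.0132] min [ 0.4028 -0.1018 -0.0013] max [0.5051 0.0007 0.0478]
 post [ 0.4798 -0.0353  0.0965] 11
```

View pics/w5.png

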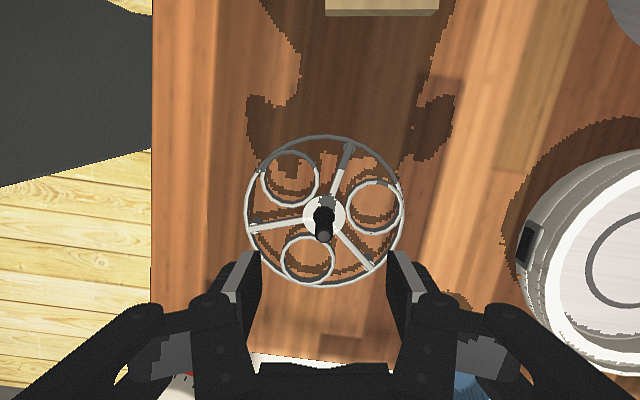

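Emit:
drive_tool:
  commands:
    - {"tx": 0, "ty": 0, "tz": -1, "rx": 0, "ry": 0, "rz": 0, "grip": -0.3}
    - {"tx": 0, "ty": 0, "tz": -1, "rx": 0, "ry": 0, "rz": 0, "grip": -0.3}
    - {"tx": 0, "ty": 0, "tz": -1, "rx": 0, "ry": 0, "rz": 0, "grip": -0.3}
    - {"tx": 0, "ty": 0, "tz": -0.4, "rx": 0, "ry": 0, "rz": 0, "grip": -0.3}
    - {"tx": 0, "ty": 0, "tz": 0, "rx": 0, "ry": 0, "rz": 0, "grip": -0.3}
    - {"tx": 0, "ty": 0, "tz": 0, "rx": 0, "ry": 0, "rz": 0, "grip": 1}
    - {"tx": 0, "ty": 0, "tz": 0, "rx": 0, "ry": 0, "rz": 0, "grip": 1}
    - {"tx": 0, "ty": 0, "tz": 0, "rx": 0, "ry": 0, "rz": 0, "grip": 1}
    - {"tx": 0, "ty": 0, "tz": 0, "rx": 0, "ry": 0, "rz": 0, "grip": 1}
    - {"tx": 0, "ty": 0, "tz": 0, "rx": 0, "ry": 0, "rz": 0, "grip": 1}
  grip_force: 40

```text
clock: 7.68
tcp_pos: [0.4543, -0.049, 0.0239]
orientation: [2.053, 2.377, 0.001]
contact_force: [-0.5, 0.6, 6.5]
grip_width: 0.0095
```

Emit:
drive_tool:
  commands:
    - {"tx": 0, "ty": 0, "tz": 0.5, "rx": 0, "ry": 0, "rz": 0, "grip": 1}
    - {"tx": 0, "ty": 0, "tz": 1, "rx": 0, "ry": 0, "rz": 0, "grip": 1}
    - {"tx": 0, "ty": 0, "tz": 1, "rx": 0, "ry": 0, "rz": 0, "grip": 1}
    - {"tx": 0, "ty": 0, "tz": 1, "rx": 0, "ry": 0, "rz": 0, "grip": 1}
    - {"tx": 0.5, "ty": 0, "tz": 1, "rx": 0, "ry": 0, "rz": 0, "grip": 1}
    - {"tx": 1, "ty": 0, "tz": 0.5, "rx": 0, "ry": 0, "rz": 0, "grip": 1}
    - {"tx": 1, "ty": 0, "tz": 0, "rx": 0, "ry": 0, "rz": 0, "grip": 1}
    - {"tx": 1, "ty": 0, "tz": 0, "rx": 0, "ry": 0, "rz": 0, "grip": 1}
    - {"tx": 1, "ty": 0, "tz": 0, "rx": 0, "ry": 0, "rz": 0, "grip": 1}
    - {"tx": 1, "ty": 0.3, "tz": 0, "rx": 0, "ry": 0, "rz": 0, "grip": 1}

```text
clock: 8.93
tcp_pos: [0.5642, -0.0436, 0.1238]
orientation: [2.055, 2.376, -0.001]
contact_force: [0.7, -0.6, -1.6]
grip_width: 0.0096
```

Emit:
drive_tool:
  commands:
    - {"tx": 1, "ty": 0, "tz": 0, "rx": 0, "ry": 0, "rz": 0, "grip": 1}
    - {"tx": 1, "ty": 0, "tz": 0, "rx": 0, "ry": 0, "rz": 0, "grip": 1}
    - {"tx": 1, "ty": 0, "tz": 0, "rx": 0, "ry": 0, "rz": 0, "grip": 1}
    - {"tx": 1, "ty": 0, "tz": 0, "rx": 0, "ry": 0, "rz": 0, "grip": 1}
    - {"tx": 0.5, "ty": 0, "tz": 0, "rx": 0, "ry": 0, "rz": 0, "grip": 1}
    - {"tx": 0, "ty": 0, "tz": 0, "rx": 0, "ry": 0, "rz": 0, "grip": 1}
    - {"tx": 0, "ty": 0, "tz": 0, "rx": 0, "ry": 0, "rz": 0, "grip": 1}

```text
clock: 9.8
tcp_pos: [0.653, -0.0432, 0.1233]
orientation: [-2.054, -2.377, 0.001]
contact_force: [-0.9, 0.7, -1.0]
grip_width: 0.0094
```

```bash
python3 look.py w6 egg_rack cooker_base; python3 -c "
from h import *
f=eyes.grab_frame('scene'); cv2.imwrite('pics/s6.png',f['frame'])"
```

```text
t 9.8 tcp [ 0.653  -0.0432  0.1233] jaw deg 8.34 z [-9.e-04 -0.e+00 -1.e+00] F [-0.93  0.74 -0.97] w 0.0094
[-0.37  0.6   0.48  1.72 -0.34  0.9   0.4 ]
[[ 0.989  0.139  0.041  0.643]
 [ 0.145 -0.95  -0.278  0.027]
 [-0.     0.281 -0.96   0.265]
 [ 0.     0.     0.     1.   ]]
egg_rack 0.65 [325. 237.] 11552 med [ 0.6538 -0.035   0.1126] min [ 0.6018 -0.0954  0.0471] max [0.7055 0.0074 0.1481]
 post [ 0.6814 -0.0278  0.1669] 4
cooker_base 0.64 [325. 184.] 21150 med [ 0.6514 -0.0279  0.0348] min [ 0.5901 -0.0957  0.0326] max [0.718  0.0218 0.0536]
 rim [ 0.6545 -0.0439  0.0687] 2034
cooker_base 0.62 [178. 298.] 2812 med [ 0.5504 -0.1354  0.0299] min [ 0.534  -0.1536  0.0016] max [ 0.5733 -0.1186  0.0519]
 rim [ 0.5564 -0.1415  0.0231] 114
```

View pics/w6.png

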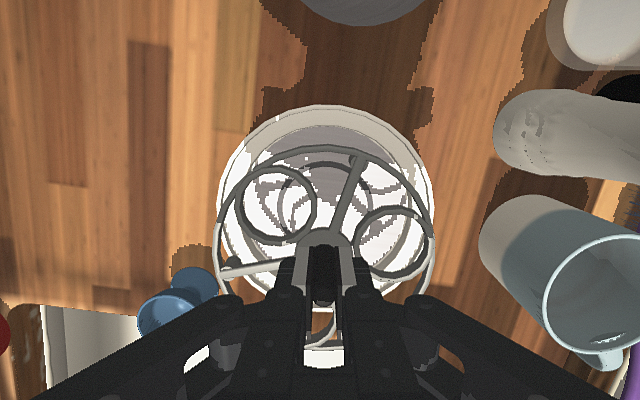

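View pics/s6.png

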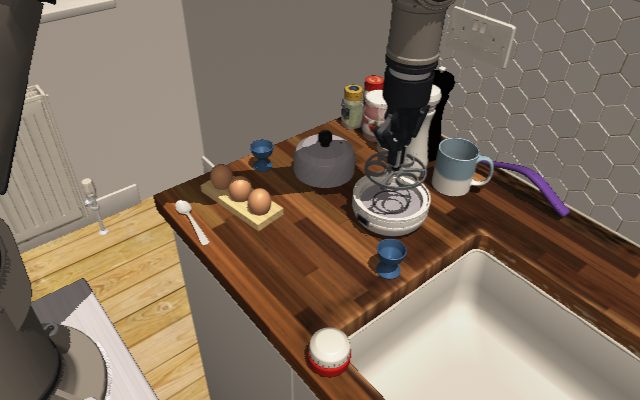

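The rack is held level over the base (wrist (325,237), base (325,184)). I'll fit its ring to get its offset.

```bash
cat > ring.py <<'E'
import numpy as np,sys
from scipy.optimize import least_squares
d=np.load(f'pics/{sys.argv[1]}.npz');W=d['W'].reshape(-1,3);z0,z1=map(float,sys.argv[2:4]);c=np.array([float(sys.argv[4]),float(sys.argv[5])])
W=W[np.isfinite(W[:,2])]
q=W[(W[:,2]>z0)&(W[:,2]<z1)]
rr=np.hypot(*(q[:,:2]-c).T);q=q[(rr>.047)&(rr<.06)]
s=least_squares(lambda p:np.hypot(q[:,0]-p[0],q[:,1]-p[1])-.0533,c,loss='soft_l1',f_scale=.002).x
print(s,len(q),np.median(q[:,2])); A=np.c_[q[:,:2]-c,np.ones(len(q))]; print("plane",np.linalg.lstsq(A,q[:,2],rcond=None)[0])
E
python3 ring.py w6 .09 .13 .654 -.044
```

```text
[ 0.65395777 -0.04552515] 4736 0.11223183338709614
plane [0.00252822 0.01002186 0.11179421]
```

Emit:
drive_tool:
  commands:
    - {"tx": 0, "ty": 0.06, "tz": -1, "rx": 0, "ry": 0, "rz": 0, "grip": 1}
    - {"tx": 0, "ty": 0, "tz": -1, "rx": 0, "ry": 0, "rz": 0, "grip": 1}
    - {"tx": 0, "ty": 0, "tz": -0.5, "rx": 0, "ry": 0, "rz": 0, "grip": 1}
    - {"tx": 0, "ty": 0, "tz": -0.3, "rx": 0, "ry": 0, "rz": 0, "grip": 1}
    - {"tx": 0, "ty": 0, "tz": -0.3, "rx": 0, "ry": 0, "rz": 0, "grip": 1}
    - {"tx": 0, "ty": 0, "tz": 0, "rx": 0, "ry": 0, "rz": 0, "grip": 1}

```text
clock: 10.75
tcp_pos: [0.6538, -0.0419, 0.0611]
orientation: [-2.054, -2.377, 0.0]
contact_force: [0.1, -0.3, -1.0]
grip_width: 0.0095
```

```bash
python3 look.py w7; python3 ring.py w7 .042 .06 .654 -.044
```

```text
t 10.75 tcp [ 0.6538 -0.0419  0.0611] jaw deg 8.35 z [-3.e-04 -0.e+00 -1.e+00] F [ 0.08 -0.32 -0.96] w 0.0095
[-0.34  0.68  0.44  1.75 -0.38  0.8   0.43]
[[ 0.989  0.14   0.041  0.644]
 [ 0.145 -0.95  -0.278  0.028]
 [ 0.     0.281 -0.96   0.203]
 [ 0.     0.     0.     1.   ]]
[ 0.65387701 -0.04293994] 8101 0.048389765518877775
plane [0.00239724 0.00810063 0.04823952]
```

View pics/w7.png

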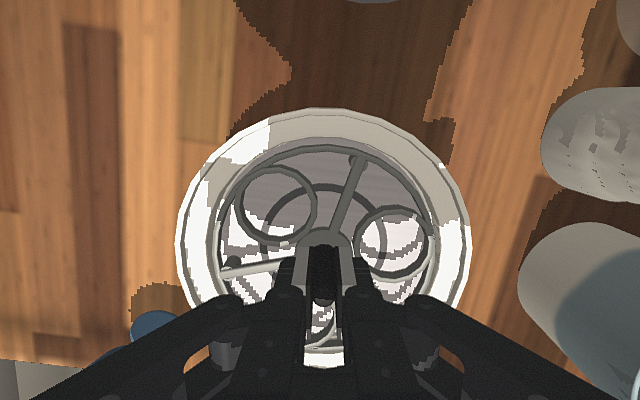

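The rack is inside the well with an even gap all round and only a few mm to go. I'll lower it until it touches, then open.

Emit:
drive_tool:
  commands:
    - {"tx": 0, "ty": 0, "tz": -0.1, "rx": 0, "ry": 0, "rz": 0, "grip": 1}
    - {"tx": 0, "ty": 0, "tz": -0.1, "rx": 0, "ry": 0, "rz": 0, "grip": 1}
    - {"tx": 0, "ty": 0, "tz": 0, "rx": 0, "ry": 0, "rz": 0, "grip": 1}

```text
clock: 11.18
tcp_pos: [0.6542, -0.0418, 0.058]
orientation: [2.054, 2.377, 0.001]
contact_force: [-1.7, 0.6, 3.6]
grip_width: 0.0097
```

Emit:
drive_tool:
  commands:
    - {"tx": 0, "ty": 0, "tz": 0, "rx": 0, "ry": 0, "rz": 0, "grip": 0.4}
    - {"tx": 0, "ty": 0, "tz": 0, "rx": 0, "ry": 0, "rz": 0, "grip": 0.2}
    - {"tx": 0, "ty": 0, "tz": 0.3, "rx": 0, "ry": 0, "rz": 0, "grip": 0}
    - {"tx": 0, "ty": 0, "tz": 1, "rx": 0, "ry": 0, "rz": 0, "grip": -0.2}
    - {"tx": 0, "ty": 0, "tz": 1, "rx": 0, "ry": 0, "rz": 0, "grip": -0.2}
    - {"tx": 0, "ty": 0.5, "tz": 1, "rx": 0, "ry": 0, "rz": 0, "grip": -0.2}
    - {"tx": -0.5, "ty": 1, "tz": 1, "rx": 0, "ry": 0, "rz": 0, "grip": -0.5}
    - {"tx": -0.5, "ty": 1, "tz": 1, "rx": 0, "ry": 0, "rz": 0, "grip": -0.5}
    - {"tx": -0.5, "ty": 0.5, "tz": 0.5, "rx": 0, "ry": 0, "rz": 0, "grip": -0.5}
    - {"tx": 0, "ty": 0, "tz": 0, "rx": 0, "ry": 0, "rz": 0, "grip": -0.5}

```text
clock: 12.42
tcp_pos: [0.6238, 0.0193, 0.1744]
orientation: [2.051, 2.379, 0.002]
contact_force: [0.3, 0.2, -1.3]
grip_width: 0.0642
```

```bash
python3 look.py w8 cooker_base egg_rack; python3 ring.py w8 .042 .053 .654 -.044
```

```text
t 12.425 tcp [0.6238 0.0193 0.1744] jaw deg 8.46 z [ 1.3e-03  9.0e-04 -1.0e+00] F [ 0.29  0.16 -1.32] w 0.0642
[-0.51  0.49  0.52  1.77 -0.29  0.96  0.27]
[[ 0.989  0.141  0.043  0.614]
 [ 0.147 -0.95  -0.277  0.089]
 [ 0.002  0.28  -0.96   0.316]
 [ 0.     0.     0.     1.   ]]
cooker_base 0.76 [334. 247.] 13599 med [ 0.6469 -0.0361  0.0411] min [ 0.5888 -0.1104  0.032 ] max [0.7108 0.025  0.0536]
 rim [ 0.6545 -0.0437  0.069 ] 1492
egg_rack 0.76 [346. 267.] 4903 med [ 0.6518 -0.041   0.0472] min [ 0.6039 -0.0938  0.0351] max [0.6978 0.0087 0.0816]
 post [0.6566 0.0203 0.1796] 1
[ 0.65417605 -0.04388403] 3141 0.04673563194496605
plane [-0.00494481  0.00856773  0.04640458]
```

View pics/w8.png

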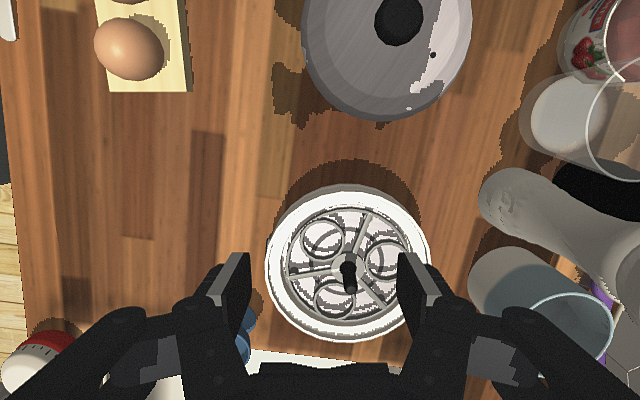

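```bash
cat > yaw.py <<'E'
import numpy as np,sys
d=np.load(f'pics/{sys.argv[1]}.npz');W=d['W'].reshape(-1,3);c=np.array([float(sys.argv[2]),float(sys.argv[3])])
q=W[np.isfinite(W[:,2])];q=q[(q[:,2]>.0455)&(q[:,2]<.055)][:,:2]
rr=np.hypot(*(q-c).T);q=q[(rr>.015)&(rr<.0495)];print(len(q))
res=[]
for a in np.arange(0,120,1.):
    cs=[c+.034*np.array([np.cos(np.radians(a+k)),np.sin(np.radians(a+k))]) for k in(0,120,240)]
    dd=np.min([np.abs(np.hypot(*(q-x).T)-.018) for x in cs],0); res.append((np.minimum(dd,.006).mean()*1e3,a))
res.sort();print(res[:5]);a=res[0][1]
for k in(0,120,240): print(a+k,c+.034*np.array([np.cos(np.radians(a+k)),np.sin(np.radians(a+k))]))
# project to pixel
T=np.linalg.inv(d['T']);fx,fy,cx,cy=d['K']
for k in(0,120,240):
    p=np.r_[c+.034*np.array([np.cos(np.radians(a+k)),np.sin(np.radians(a+k))]),.05,1];p=T@p;print((fx*p[0]/p[2]+cx).round(),(fy*p[1]/p[2]+cy).round())
E
python3 yaw.py w8 .6543 -.0438
```

```text
1876
[(np.float64(2.835988608814793), np.float64(19.0)), (np.float64(2.8591171603505647), np.float64(18.0)), (np.float64(2.882148126190569), np.float64(20.0)), (np.float64(2.954529651034904), np.float64(17.0)), (np.float64(3.002685612895483), np.float64(21.0))]
19.0 [ 0.68644763 -0.03273068]
139.0 [ 0.62863987 -0.02149399]
259.0 [ 0.64781249 -0.07717532]
386.0 263.0
321.0 241.0
333.0 302.0
```

```bash
cat > ov.py <<'E'
import numpy as np,sys,cv2
n=sys.argv[1];cx0,cy0,a=map(float,sys.argv[2:5])
d=np.load(f'pics/{n}.npz');T=np.linalg.inv(d['T']);fx,fy,cx,cy=d['K'];im=cv2.imread(f'pics/{n}.png')
im=cv2.resize(im,None,fx=4,fy=4)
def pr(x,y,z):
    p=T@[x,y,z,1];return (int(4*(fx*p[0]/p[2]+cx)+2),int(4*(fy*p[1]/p[2]+cy)+2))
def circ(x,y,z,r,col):
    cv2.polylines(im,[np.array([pr(x+r*np.cos(t),y+r*np.sin(t),z) for t in np.linspace(0,6.3,60)])],True,col,1)
for k in(0,120,240):
    t=np.radians(a+k);circ(cx0+.034*np.cos(t),cy0+.034*np.sin(t),.05,.0165,(0,0,255))
circ(cx0,cy0,.054,.068,(255,0,0));circ(cx0,cy0,.084,.0055,(0,255,0))
u,v=pr(cx0,cy0,.05);cv2.imwrite(f'pics/{n}_ov.png',im[max(0,v-300):v+300,max(0,u-400):u+400])
E
python3 ov.py w8 .6543 -.0438 19; python3 -c "
import numpy as np;print(np.load('pics/w8.npz')['K'])"
```

```text
[343.60727718 343.60727718 323.46555076 202.63885282]
```

View pics/w8_ov.png

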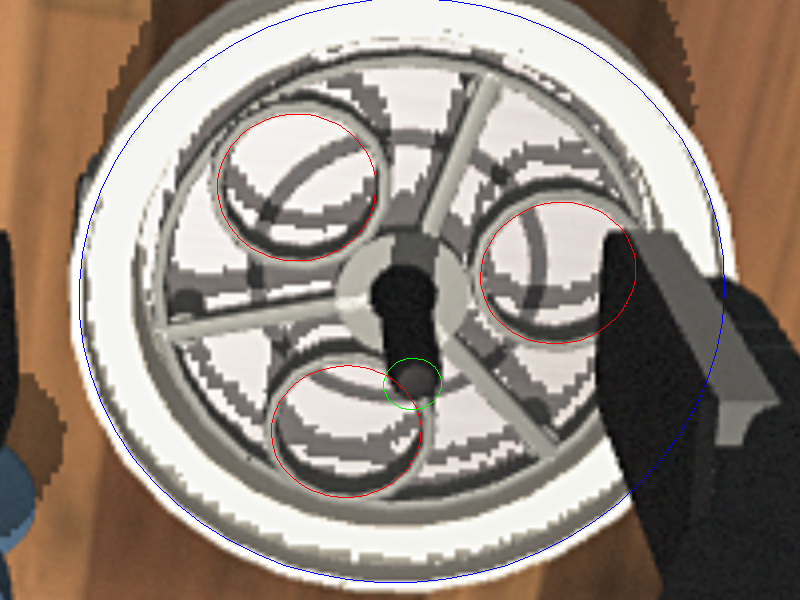

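The overlay matches: pockets are at 19°, 139° and 259°, about (480–630,270), (297,187) and (345,430) in the crop. Next is the first egg, the one in the -y hole.

Emit:
drive_tool:
  commands:
    - {"tx": -1, "ty": 0.54, "tz": -0.5, "rx": 0, "ry": 0, "rz": 0, "grip": -1}
    - {"tx": -1, "ty": 0.54, "tz": -0.5, "rx": 0, "ry": 0, "rz": 0, "grip": -1}
    - {"tx": -1, "ty": 0.54, "tz": -0.5, "rx": 0, "ry": 0, "rz": 0, "grip": -1}
    - {"tx": -1, "ty": 0.54, "tz": -0.5, "rx": 0, "ry": 0, "rz": 0, "grip": -1}
    - {"tx": -1, "ty": 0.54, "tz": -0.5, "rx": 0, "ry": 0, "rz": 0, "grip": -1}
    - {"tx": -1, "ty": 0.54, "tz": -0.5, "rx": 0, "ry": 0, "rz": 0, "grip": -1}
    - {"tx": -1, "ty": 0.54, "tz": -0.4, "rx": 0, "ry": 0, "rz": 0, "grip": -1}
    - {"tx": -1, "ty": 0.54, "tz": -0.4, "rx": 0, "ry": 0, "rz": 0, "grip": -1}
    - {"tx": 0, "ty": 0, "tz": 0, "rx": 0, "ry": 0, "rz": 0, "grip": -1}
    - {"tx": 0, "ty": 0, "tz": 0, "rx": 0, "ry": 0, "rz": 0, "grip": -1}
  grip_force: 30

```text
clock: 13.82
tcp_pos: [0.465, 0.1038, 0.0974]
orientation: [2.054, 2.375, 0.0]
contact_force: [0.2, -0.1, 0.1]
grip_width: 0.0857
```

```bash
python3 look.py w9 egg_a
```

```text
t 13.825 tcp [0.465  0.1038 0.0974] jaw deg 8.29 z [ 9.e-04 -5.e-04 -1.e+00] F [ 0.16 -0.06  0.09] w 0.0857
[-0.75  0.37  0.49  2.16 -0.28  0.66  0.07]
[[ 0.99   0.138  0.042  0.455]
 [ 0.144 -0.95  -0.278  0.174]
 [ 0.002  0.281 -0.96   0.239]
 [ 0.     0.     0.     1.   ]]
egg_a 0.68 [321. 128.] 4464 med [0.4556 0.1606 0.0543] min [0.4374 0.1413 0.0409] max [0.4742 0.1777 0.0604]
 egg [0.4558 0.1584 0.0382]
egg_a 0.66 [322. 215.] 3801 med [0.4629 0.1116 0.0536] min [0.4449 0.0917 0.0352] max [0.4817 0.1261 0.0603]
 egg [0.4638 0.1048 0.0382]
egg_a 0.56 [316.  30.] 4815 med [0.449  0.2064 0.0541] min [0.4292 0.1917 0.0376] max [0.4669 0.2201 0.0605]
 egg [0.4477 0.2124 0.0382]
egg_a 0.3 [523.  32.] 7381 med [0.5603 0.2274 0.0323] min [0.5332 0.209  0.0019] max [0.5781 0.2423 0.052 ]
 egg [0.5539 0.2292 0.0442]
```

View pics/w9.png

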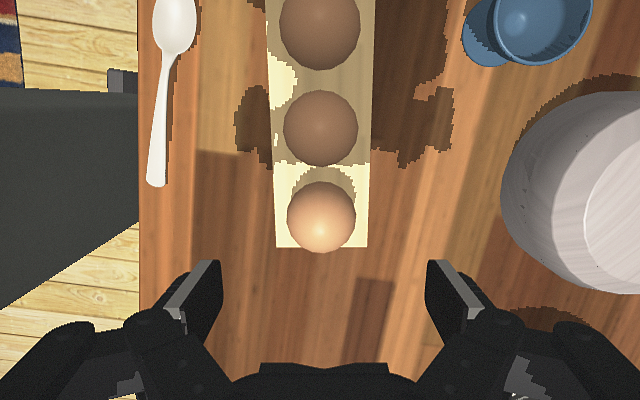

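The egg sits centred between the fingers at (321,215). I'll descend and close gently.

Emit:
drive_tool:
  commands:
    - {"tx": -0.05, "ty": 0.07, "tz": -1, "rx": 0, "ry": 0, "rz": 0, "grip": -1}
    - {"tx": 0, "ty": 0, "tz": -1, "rx": 0, "ry": 0, "rz": 0, "grip": -1}
    - {"tx": 0, "ty": 0, "tz": -1, "rx": 0, "ry": 0, "rz": 0, "grip": -1}
    - {"tx": 0, "ty": 0, "tz": -0.75, "rx": 0, "ry": 0, "rz": 0, "grip": -1}
    - {"tx": 0, "ty": 0, "tz": 0, "rx": 0, "ry": 0, "rz": 0, "grip": -0.6}
    - {"tx": 0, "ty": 0, "tz": 0, "rx": 0, "ry": 0, "rz": 0, "grip": -0.3}
    - {"tx": 0, "ty": 0, "tz": 0, "rx": 0, "ry": 0, "rz": 0, "grip": -0.1}
    - {"tx": 0, "ty": 0, "tz": 0, "rx": 0, "ry": 0, "rz": 0, "grip": 0.1}
    - {"tx": 0, "ty": 0, "tz": 0, "rx": 0, "ry": 0, "rz": 0, "grip": 0.2}
    - {"tx": 0, "ty": 0, "tz": 0, "rx": 0, "ry": 0, "rz": 0, "grip": 0.2}
  grip_force: 28

```text
clock: 15.18
tcp_pos: [0.4632, 0.1061, 0.0227]
orientation: [2.053, 2.377, 0.001]
contact_force: [-1.6, 0.3, 6.9]
grip_width: 0.0421
```

Emit:
drive_tool:
  commands:
    - {"tx": 0, "ty": 0, "tz": 0.4, "rx": 0, "ry": 0, "rz": 0, "grip": 0.2}
    - {"tx": 0, "ty": 0, "tz": 0.8, "rx": 0, "ry": 0, "rz": 0, "grip": 0.2}
    - {"tx": 0, "ty": 0, "tz": 1, "rx": 0, "ry": 0, "rz": 0, "grip": 0.2}
    - {"tx": 0, "ty": 0, "tz": 1, "rx": 0, "ry": 0, "rz": 0, "grip": 0.2}
    - {"tx": 0, "ty": 0, "tz": 1, "rx": 0, "ry": 0, "rz": 0, "grip": 0.2}
    - {"tx": 0.4, "ty": -0.25, "tz": 1, "rx": 0, "ry": 0, "rz": 0.5, "grip": 0.2}
    - {"tx": 0.8, "ty": -0.5, "tz": 1, "rx": 0, "ry": 0, "rz": 0.9, "grip": 0.2}

```text
clock: 16.05
tcp_pos: [0.4866, 0.0912, 0.1478]
orientation: [-1.806, -2.571, -0.001]
contact_force: [0.4, 0.3, -0.4]
grip_width: 0.0419
```

```bash
python3 look.py w10; python3 -c "
from h import *
f=eyes.grab_frame('scene'); cv2.imwrite('pics/s10.png',f['frame'])"
```

```text
t 16.05 tcp [0.4866 0.0912 0.1478] jaw deg 19.82 z [ 1.e-04  3.e-04 -1.e+00] F [ 0.44  0.32 -0.45] w 0.0419
[-0.72  0.31  0.49  2.09 -0.2   0.79  0.24]
[[ 0.941  0.325  0.096  0.463]
 [ 0.339 -0.903 -0.264  0.157]
 [ 0.001  0.281 -0.96   0.29 ]
 [ 0.     0.     0.     1.   ]]
```

View pics/s10.png

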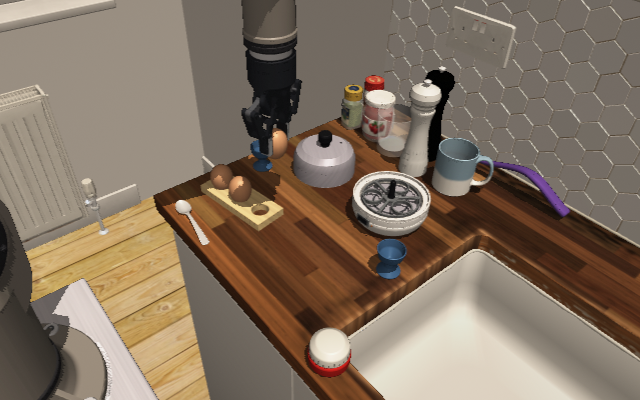

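The egg is lifted upright in the fingers at (275,145). Now I'll carry it to the 19° pocket.

Emit:
drive_tool:
  commands:
    - {"tx": 0.83, "ty": -0.516, "tz": 0.5, "rx": 0, "ry": 0, "rz": 0.932, "grip": 0.2}
    - {"tx": 0.83, "ty": -0.516, "tz": 0, "rx": 0, "ry": 0, "rz": 0.932, "grip": 0.2}
    - {"tx": 0.83, "ty": -0.516, "tz": 0, "rx": 0, "ry": 0, "rz": 0.932, "grip": 0.2}
    - {"tx": 0.83, "ty": -0.516, "tz": 0, "rx": 0, "ry": 0, "rz": 0.932, "grip": 0.2}
    - {"tx": 0.83, "ty": -0.516, "tz": 0, "rx": 0, "ry": 0, "rz": 0.932, "grip": 0.2}
    - {"tx": 0.83, "ty": -0.516, "tz": 0, "rx": 0, "ry": 0, "rz": 0.932, "grip": 0.2}
    - {"tx": 0.83, "ty": -0.516, "tz": 0, "rx": 0, "ry": 0, "rz": 0.932, "grip": 0.2}
    - {"tx": 0.83, "ty": -0.516, "tz": 0, "rx": 0, "ry": 0, "rz": 0.932, "grip": 0.2}
    - {"tx": 0.83, "ty": -0.516, "tz": 0, "rx": 0, "ry": 0, "rz": 0.932, "grip": 0.2}
    - {"tx": 0.83, "ty": -0.516, "tz": 0, "rx": 0, "ry": 0, "rz": 0.932, "grip": 0.2}

```text
clock: 17.4
tcp_pos: [0.6523, -0.0119, 0.1555]
orientation: [0.115, -3.138, -0.0]
contact_force: [0.1, -0.1, -0.2]
grip_width: 0.0417
```

Emit:
drive_tool:
  commands:
    - {"tx": 0.83, "ty": -0.516, "tz": 0, "rx": 0, "ry": 0, "rz": 0.932, "grip": 0.2}
    - {"tx": 0.83, "ty": -0.516, "tz": 0, "rx": 0, "ry": 0, "rz": 0.932, "grip": 0.2}
    - {"tx": 0, "ty": 0, "tz": 0, "rx": 0, "ry": 0, "rz": 0, "grip": 0.2}
    - {"tx": 0, "ty": 0, "tz": 0, "rx": 0, "ry": 0, "rz": 0, "grip": 0.2}

```text
clock: 17.9
tcp_pos: [0.685, -0.032, 0.1557]
orientation: [0.515, -3.097, -0.001]
contact_force: [-1.0, -0.2, -0.1]
grip_width: 0.042
```

```bash
python3 look.py w11 egg_a cooker_base; python3 ov.py w11 .6543 -.0438 19
```

```text
t 17.9 tcp [ 0.685  -0.032   0.1557] jaw deg 108.86 z [-1.8e-03  4.0e-04 -1.0e+00] F [-1.   -0.16 -0.11] w 0.042
[-0.14  0.57  0.14  1.6  -0.09  0.98  1.93]
[[-0.323  0.909  0.264  0.618]
 [ 0.946  0.311  0.091 -0.056]
 [ 0.     0.279 -0.96   0.298]
 [ 0.     0.     0.     1.   ]]
egg_a 0.97 [324. 277.] 9165 med [ 0.677  -0.0357  0.1851] min [ 0.6646 -0.0523  0.1624] max [ 0.6965 -0.0166  0.1924]
 egg [ 0.6662 -0.0395  0.1955]
cooker_base 0.91 [319. 135.] 22427 med [ 0.6443 -0.0505  0.0361] min [ 0.5885 -0.1098  0.0325] max [0.715  0.0208 0.0536]
 rim [ 0.6543 -0.0444  0.0688] 2304
cooker_base 0.3 [323. 155.] 6229 med [ 0.654  -0.0456  0.0474] min [ 0.6037 -0.0949  0.0423] max [0.7057 0.0073 0.0823]
 rim [ 0.654  -0.0442  0.004 ] 316
```

View pics/w11_ov.png

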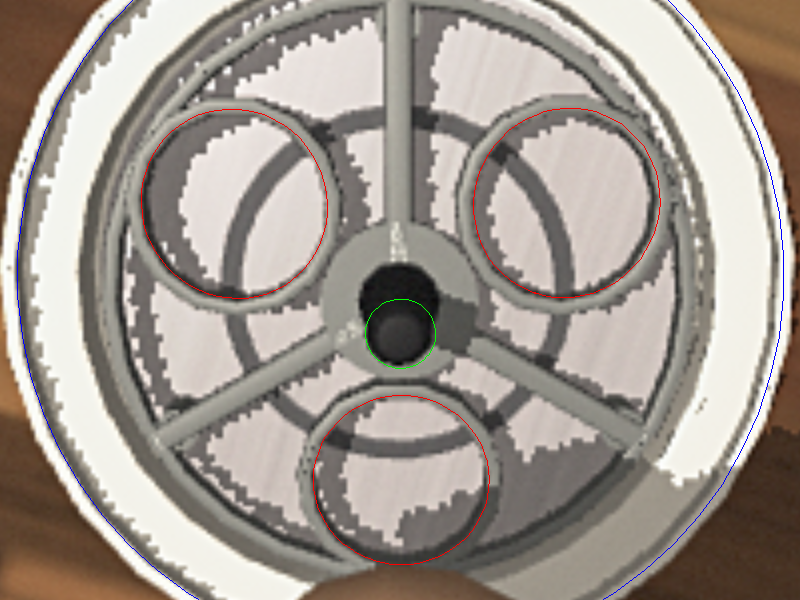

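Overlay and picture agree within about 1 mm. Lowering the egg into the near pocket at crop (400,480).

Emit:
drive_tool:
  commands:
    - {"tx": 0.065, "ty": -0.04, "tz": -1, "rx": 0, "ry": 0, "rz": 0, "grip": 0.2}
    - {"tx": 0, "ty": 0, "tz": -1, "rx": 0, "ry": 0, "rz": 0, "grip": 0.2}
    - {"tx": 0, "ty": 0, "tz": -1, "rx": 0, "ry": 0, "rz": 0, "grip": 0.2}
    - {"tx": 0, "ty": 0, "tz": -0.5, "rx": 0, "ry": 0, "rz": 0, "grip": 0.2}
    - {"tx": 0, "ty": 0, "tz": -0.5, "rx": 0, "ry": 0, "rz": 0, "grip": 0.2}
    - {"tx": 0, "ty": 0, "tz": -0.3, "rx": 0, "ry": 0, "rz": 0, "grip": 0.2}
    - {"tx": 0, "ty": 0, "tz": -0.2, "rx": 0, "ry": 0, "rz": 0, "grip": 0.2}
    - {"tx": 0, "ty": 0, "tz": -0.1, "rx": 0, "ry": 0, "rz": 0, "grip": 0.2}
    - {"tx": 0, "ty": 0, "tz": -0.1, "rx": 0, "ry": 0, "rz": 0, "grip": 0.2}
    - {"tx": 0, "ty": 0, "tz": 0, "rx": 0, "ry": 0, "rz": 0, "grip": 0.2}

```text
clock: 19.3
tcp_pos: [0.6875, -0.0337, 0.0624]
orientation: [-0.519, 3.098, -0.0]
contact_force: [1.1, -0.8, 0.5]
grip_width: 0.0421
```

```bash
python3 look.py w12 egg_a
```

```text
t 19.3 tcp [ 0.6875 -0.0337  0.0624] jaw deg 109.03 z [ 1.e-04  0.e+00 -1.e+00] F [ 1.06 -0.76  0.5 ] w 0.0421
[-0.13  0.68  0.12  1.65 -0.11  0.82  1.95]
[[-0.326  0.907  0.266  0.621]
 [ 0.945  0.313  0.091 -0.058]
 [-0.001  0.281 -0.96   0.204]
 [ 0.     0.     0.     1.   ]]
egg_a 0.95 [324. 275.] 9296 med [ 0.6796 -0.0373  0.0917] min [ 0.6671 -0.054   0.0678] max [ 0.6998 -0.0178  0.0991]
 egg [ 0.6884 -0.0343  0.077 ]
```

View pics/w12.png

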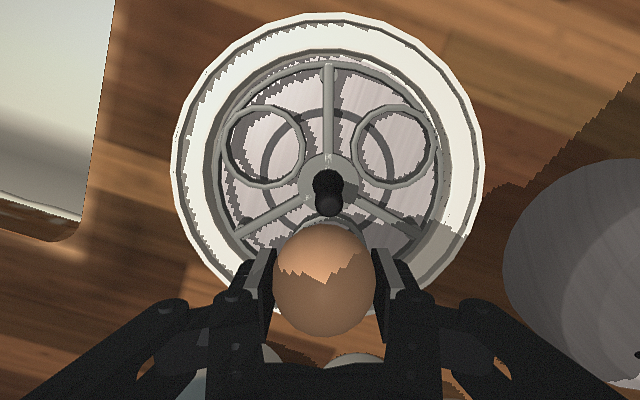

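Emit:
drive_tool:
  commands:
    - {"tx": -0.05, "ty": 0.03, "tz": -0.1, "rx": 0, "ry": 0, "rz": 0, "grip": 0.2}
    - {"tx": 0, "ty": 0, "tz": -0.1, "rx": 0, "ry": 0, "rz": 0, "grip": 0.2}
    - {"tx": 0, "ty": 0, "tz": 0, "rx": 0, "ry": 0, "rz": 0, "grip": 0.2}

```text
clock: 19.77
tcp_pos: [0.6864, -0.0325, 0.0583]
orientation: [0.52, -3.098, -0.001]
contact_force: [-0.9, 1.1, 0.1]
grip_width: 0.042
```

Emit:
drive_tool:
  commands:
    - {"tx": 0, "ty": 0, "tz": -0.06, "rx": 0, "ry": 0, "rz": 0, "grip": 0.2}
    - {"tx": 0, "ty": 0, "tz": 0, "rx": 0, "ry": 0, "rz": 0, "grip": 0}
    - {"tx": 0, "ty": 0, "tz": 0, "rx": 0, "ry": 0, "rz": 0, "grip": -0.15}
    - {"tx": 0, "ty": 0, "tz": 0, "rx": 0, "ry": 0, "rz": 0, "grip": -0.35}
    - {"tx": 0, "ty": 0, "tz": 0.3, "rx": 0, "ry": 0, "rz": 0, "grip": -0.35}
    - {"tx": 0, "ty": 0, "tz": 0.5, "rx": 0, "ry": 0, "rz": 0, "grip": -0.35}
    - {"tx": 0, "ty": 0, "tz": 1, "rx": 0, "ry": 0, "rz": 0, "grip": -0.35}
    - {"tx": 0, "ty": 0, "tz": 1, "rx": 0, "ry": 0, "rz": 0, "grip": -0.35}
    - {"tx": 0, "ty": 0, "tz": 1, "rx": 0, "ry": 0, "rz": 0, "grip": -0.35}

```text
clock: 20.9
tcp_pos: [0.6869, -0.0332, 0.1353]
orientation: [-0.519, 3.097, -0.0]
contact_force: [-0.3, -0.8, 0.1]
grip_width: 0.0573
```

```bash
python3 look.py w13 egg_a
```

```text
t 20.9 tcp [ 0.6869 -0.0332  0.1353] jaw deg 109.02 z [ 1.4e-03  1.0e-04 -1.0e+00] F [-0.32 -0.77  0.13] w 0.0573
[-0.14  0.59  0.14  1.61 -0.1   0.94  1.94]
[[-0.326  0.907  0.267  0.62 ]
 [ 0.945  0.313  0.091 -0.057]
 [-0.001  0.282 -0.959  0.277]
 [ 0.     0.     0.     1.   ]]
egg_a 0.94 [323. 217.] 3756 med [ 0.6808 -0.035   0.088 ] min [ 0.6661 -0.0524  0.0682] max [ 0.7011 -0.0156  0.095 ]
 egg [ 0.6871 -0.0328  0.0728]
```

View pics/w13.png

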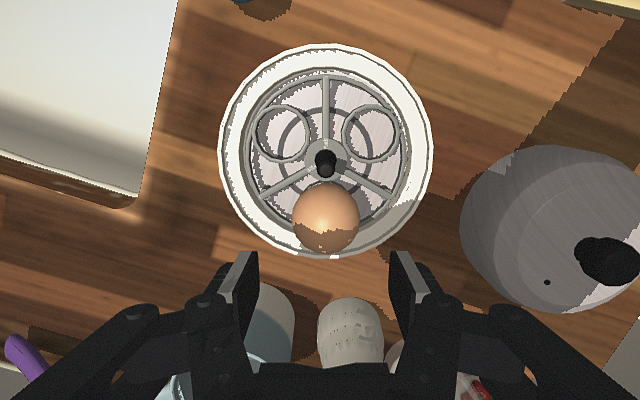

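The egg stands in its pocket at (325,217), about 1 mm off centre, with its top at about 95 mm. Next is the middle egg.

Emit:
drive_tool:
  commands:
    - {"tx": 0, "ty": 0, "tz": 1, "rx": 0, "ry": 0, "rz": 0, "grip": -0.5}
    - {"tx": -0.889, "ty": 0.74, "tz": 0, "rx": 0, "ry": 0, "rz": -0.966, "grip": -1}
    - {"tx": -0.889, "ty": 0.74, "tz": 0, "rx": 0, "ry": 0, "rz": -0.966, "grip": -1}
    - {"tx": -0.889, "ty": 0.74, "tz": 0, "rx": 0, "ry": 0, "rz": -0.966, "grip": -1}
    - {"tx": -0.889, "ty": 0.74, "tz": 0, "rx": 0, "ry": 0, "rz": -0.966, "grip": -1}
    - {"tx": -0.889, "ty": 0.74, "tz": 0, "rx": 0, "ry": 0, "rz": -0.966, "grip": -1}
    - {"tx": -0.889, "ty": 0.74, "tz": 0, "rx": 0, "ry": 0, "rz": -0.966, "grip": -1}
    - {"tx": -0.889, "ty": 0.74, "tz": 0, "rx": 0, "ry": 0, "rz": -0.966, "grip": -1}
    - {"tx": -0.889, "ty": 0.74, "tz": 0, "rx": 0, "ry": 0, "rz": -0.966, "grip": -1}
    - {"tx": -0.889, "ty": 0.74, "tz": 0, "rx": 0, "ry": 0, "rz": -0.966, "grip": -1}

```text
clock: 22.25
tcp_pos: [0.5257, 0.1007, 0.1535]
orientation: [-1.347, -2.838, -0.0]
contact_force: [0.1, 0.9, 0.8]
grip_width: 0.0853
```

Emit:
drive_tool:
  commands:
    - {"tx": -0.889, "ty": 0.74, "tz": -0.5, "rx": 0, "ry": 0, "rz": -0.966, "grip": -1}
    - {"tx": -0.889, "ty": 0.74, "tz": -0.5, "rx": 0, "ry": 0, "rz": -0.966, "grip": -1}
    - {"tx": -0.889, "ty": 0.74, "tz": -1, "rx": 0, "ry": 0, "rz": -0.966, "grip": -1}
    - {"tx": -0.889, "ty": 0.74, "tz": -1, "rx": 0, "ry": 0, "rz": -0.966, "grip": -1}
    - {"tx": 0, "ty": 0, "tz": 0, "rx": 0, "ry": 0, "rz": 0, "grip": -1}
    - {"tx": 0, "ty": 0, "tz": 0, "rx": 0, "ry": 0, "rz": 0, "grip": -1}

```text
clock: 23.0
tcp_pos: [0.4563, 0.1591, 0.0939]
orientation: [2.047, 2.382, 0.002]
contact_force: [-0.3, -0.5, -1.1]
grip_width: 0.0853
```

```bash
python3 look.py w14 egg_a
```

```text
t 23.0 tcp [0.4563 0.1591 0.0939] jaw deg 8.67 z [ 1.2e-03  3.0e-04 -1.0e+00] F [-0.34 -0.49 -1.11] w 0.0853
[-0.87  0.39  0.49  2.15 -0.3   0.66 -0.02]
[[ 0.989  0.144  0.044  0.446]
 [ 0.151 -0.949 -0.277  0.229]
 [ 0.002  0.281 -0.96   0.236]
 [ 0.     0.     0.     1.   ]]
egg_a 0.81 [323. 221.] 3995 med [0.4548 0.165  0.0534] min [0.4368 0.1442 0.0338] max [0.4739 0.1796 0.0604]
 egg [0.4558 0.1582 0.0382]
```

Emit:
drive_tool:
  commands:
    - {"tx": -0.02, "ty": -0.03, "tz": -1, "rx": 0, "ry": 0, "rz": 0, "grip": -1}
    - {"tx": 0, "ty": 0, "tz": -1, "rx": 0, "ry": 0, "rz": 0, "grip": -1}
    - {"tx": 0, "ty": 0, "tz": -1, "rx": 0, "ry": 0, "rz": 0, "grip": -1}
    - {"tx": 0, "ty": 0, "tz": -0.57, "rx": 0, "ry": 0, "rz": 0, "grip": -1}
    - {"tx": 0, "ty": 0, "tz": 0, "rx": 0, "ry": 0, "rz": 0, "grip": -0.6}
    - {"tx": 0, "ty": 0, "tz": 0, "rx": 0, "ry": 0, "rz": 0, "grip": -0.3}
    - {"tx": 0, "ty": 0, "tz": 0, "rx": 0, "ry": 0, "rz": 0, "grip": -0.1}
    - {"tx": 0, "ty": 0, "tz": 0, "rx": 0, "ry": 0, "rz": 0, "grip": 0.1}
    - {"tx": 0, "ty": 0, "tz": 0, "rx": 0, "ry": 0, "rz": 0, "grip": 0.2}
    - {"tx": 0, "ty": 0, "tz": 0, "rx": 0, "ry": 0, "rz": 0, "grip": 0.2}
  grip_force: 28

```text
clock: 24.35
tcp_pos: [0.4552, 0.1589, 0.0221]
orientation: [2.049, 2.381, 0.001]
contact_force: [0.2, -0.8, 5.2]
grip_width: 0.042
```

Emit:
drive_tool:
  commands:
    - {"tx": 0, "ty": 0, "tz": 0.4, "rx": 0, "ry": 0, "rz": 0, "grip": 0.2}
    - {"tx": 0, "ty": 0, "tz": 0.8, "rx": 0, "ry": 0, "rz": 0, "grip": 0.2}
    - {"tx": 0, "ty": 0, "tz": 1, "rx": 0, "ry": 0, "rz": 0, "grip": 0.2}
    - {"tx": 0, "ty": 0, "tz": 1, "rx": 0, "ry": 0, "rz": 0, "grip": 0.2}
    - {"tx": 0, "ty": 0, "tz": 1, "rx": 0, "ry": 0, "rz": 0, "grip": 0.2}
    - {"tx": 0.4, "ty": -0.492, "tz": 1, "rx": 0, "ry": 0, "rz": -0.1, "grip": 0.2}
    - {"tx": 0.8025, "ty": -0.984, "tz": 1, "rx": 0, "ry": 0, "rz": -0.205, "grip": 0.2}
    - {"tx": 0.8025, "ty": -0.984, "tz": 0.5, "rx": 0, "ry": 0, "rz": -0.205, "grip": 0.2}
    - {"tx": 0.8025, "ty": -0.984, "tz": 0, "rx": 0, "ry": 0, "rz": -0.205, "grip": 0.2}
    - {"tx": 0.8025, "ty": -0.984, "tz": 0, "rx": 0, "ry": 0, "rz": -0.205, "grip": 0.2}

```text
clock: 25.6
tcp_pos: [0.5275, 0.0695, 0.1569]
orientation: [2.199, 2.244, 0.001]
contact_force: [-0.1, -0.4, -0.4]
grip_width: 0.0416
```

Emit:
drive_tool:
  commands:
    - {"tx": 0.8025, "ty": -0.984, "tz": 0, "rx": 0, "ry": 0, "rz": -0.205, "grip": 0.2}
    - {"tx": 0.8025, "ty": -0.984, "tz": 0, "rx": 0, "ry": 0, "rz": -0.205, "grip": 0.2}
    - {"tx": 0.8025, "ty": -0.984, "tz": 0, "rx": 0, "ry": 0, "rz": -0.205, "grip": 0.2}
    - {"tx": 0.8025, "ty": -0.984, "tz": 0, "rx": 0, "ry": 0, "rz": -0.205, "grip": 0.2}
    - {"tx": 0.8025, "ty": -0.984, "tz": 0, "rx": 0, "ry": 0, "rz": -0.205, "grip": 0.2}
    - {"tx": 0.8025, "ty": -0.984, "tz": 0, "rx": 0, "ry": 0, "rz": -0.205, "grip": 0.2}
    - {"tx": 0.8025, "ty": -0.984, "tz": 0, "rx": 0, "ry": 0, "rz": -0.205, "grip": 0.2}
    - {"tx": 0.4, "ty": -0.492, "tz": 0, "rx": 0, "ry": 0, "rz": -0.1, "grip": 0.2}
    - {"tx": 0, "ty": 0, "tz": 0, "rx": 0, "ry": 0, "rz": 0, "grip": 0.2}
    - {"tx": 0, "ty": 0, "tz": 0, "rx": 0, "ry": 0, "rz": 0, "grip": 0.2}

```text
clock: 26.85
tcp_pos: [0.6469, -0.0763, 0.1557]
orientation: [-2.423, -1.997, 0.0]
contact_force: [-0.5, -0.2, -0.4]
grip_width: 0.0417
```

```bash
python3 look.py w15 egg_a cooker_base; python3 ov.py w15 .6543 -.044 19
```

```text
t 26.85 tcp [ 0.6469 -0.0763  0.1557] jaw deg -11.01 z [-7.e-04  8.e-04 -1.e+00] F [-0.51 -0.21 -0.39] w 0.0417
[-0.41  0.58  0.62  1.72 -0.4   0.97  0.17]
[[ 0.982 -0.183 -0.053  0.661]
 [-0.191 -0.942 -0.275 -0.007]
 [ 0.     0.28  -0.96   0.297]
 [ 0.     0.     0.     1.   ]]
egg_a 0.88 [322. 281.] 9097 med [ 0.6493 -0.0677  0.186 ] min [ 0.631  -0.0869  0.1646] max [ 0.6664 -0.0555  0.1932]
 egg [ 0.6517 -0.0566  0.1968]
egg_a 0.71 [373. 132.] 3514 med [ 0.6851 -0.0302  0.0887] min [ 0.6675 -0.0496  0.075 ] max [ 0.7043 -0.0134  0.0951]
 egg [ 0.6871 -0.033   0.0728]
cooker_base 0.84 [314. 135.] 20394 med [ 0.6491 -0.0329  0.0452] min [ 0.5888 -0.1024  0.0324] max [0.7206 0.0222 0.0537]
 rim [ 0.6546 -0.0441  0.0689] 2383
```

View pics/w15_ov.png

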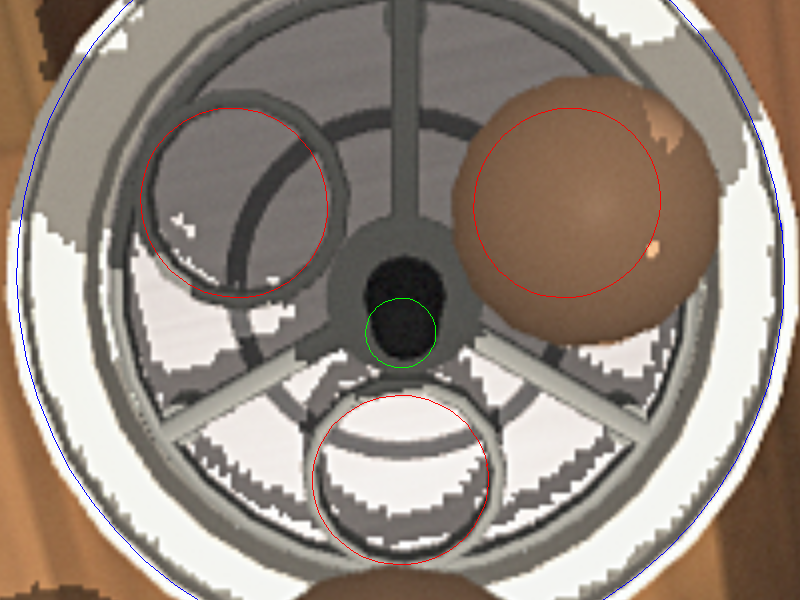

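Pockets match to about 1 mm, and the placed egg at crop (580,210) hasn't moved. Lowering the second egg.

Emit:
drive_tool:
  commands:
    - {"tx": 0.06, "ty": -0.04, "tz": -1, "rx": 0, "ry": 0, "rz": 0, "grip": 0.2}
    - {"tx": 0, "ty": 0, "tz": -1, "rx": 0, "ry": 0, "rz": 0, "grip": 0.2}
    - {"tx": 0, "ty": 0, "tz": -1, "rx": 0, "ry": 0, "rz": 0, "grip": 0.2}
    - {"tx": 0, "ty": 0, "tz": -0.5, "rx": 0, "ry": 0, "rz": 0, "grip": 0.2}
    - {"tx": 0, "ty": 0, "tz": -0.5, "rx": 0, "ry": 0, "rz": 0, "grip": 0.2}
    - {"tx": 0, "ty": 0, "tz": -0.3, "rx": 0, "ry": 0, "rz": 0, "grip": 0.2}
    - {"tx": 0, "ty": 0, "tz": -0.2, "rx": 0, "ry": 0, "rz": 0, "grip": 0.2}
    - {"tx": 0, "ty": 0, "tz": -0.1, "rx": 0, "ry": 0, "rz": 0, "grip": 0.2}
    - {"tx": 0, "ty": 0, "tz": -0.1, "rx": 0, "ry": 0, "rz": 0, "grip": 0.2}
    - {"tx": 0, "ty": 0, "tz": 0, "rx": 0, "ry": 0, "rz": 0, "grip": 0.2}

```text
clock: 28.25
tcp_pos: [0.6487, -0.0782, 0.0618]
orientation: [2.425, 1.997, 0.0]
contact_force: [0.2, -0.1, -0.8]
grip_width: 0.0423
```

```bash
python3 look.py w16 egg_a
```

```text
t 28.25 tcp [ 0.6487 -0.0782  0.0618] jaw deg -11.08 z [ 2.e-04  1.e-04 -1.e+00] F [ 0.15 -0.11 -0.78] w 0.0423
[-0.36  0.7   0.55  1.76 -0.48  0.82  0.23]
[[ 0.981 -0.185 -0.053  0.663]
 [-0.192 -0.942 -0.275 -0.009]
 [ 0.001  0.28  -0.96   0.204]
 [ 0.     0.     0.     1.   ]]
egg_a 0.84 [400. 149.] 10349 med [ 0.6841 -0.029   0.0892] min [ 0.6676 -0.0482  0.0742] max [ 0.7027 -0.0131  0.0951]
 egg [ 0.6871 -0.033   0.0729]
egg_a 0.75 [326. 282.] 9445 med [ 0.651  -0.0698  0.0918] min [ 0.6318 -0.0895  0.0671] max [ 0.6688 -0.0574  0.0993]
 egg [ 0.6493 -0.0788  0.0771]
```

View pics/w16.png

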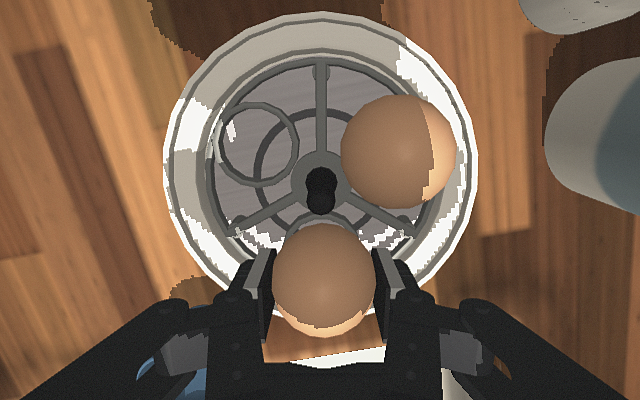

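Emit:
drive_tool:
  commands:
    - {"tx": -0.01, "ty": 0.05, "tz": -0.1, "rx": 0, "ry": 0, "rz": 0, "grip": 0.2}
    - {"tx": 0, "ty": 0, "tz": -0.08, "rx": 0, "ry": 0, "rz": 0, "grip": 0.2}
    - {"tx": 0, "ty": 0, "tz": -0.05, "rx": 0, "ry": 0, "rz": 0, "grip": 0.2}
    - {"tx": 0, "ty": 0, "tz": 0, "rx": 0, "ry": 0, "rz": 0, "grip": 0}
    - {"tx": 0, "ty": 0, "tz": 0, "rx": 0, "ry": 0, "rz": 0, "grip": -0.15}
    - {"tx": 0, "ty": 0, "tz": 0, "rx": 0, "ry": 0, "rz": 0, "grip": -0.35}
    - {"tx": 0, "ty": 0, "tz": 0.3, "rx": 0, "ry": 0, "rz": 0, "grip": -0.35}
    - {"tx": 0, "ty": 0, "tz": 0.5, "rx": 0, "ry": 0, "rz": 0, "grip": -0.35}
    - {"tx": 0, "ty": 0, "tz": 1, "rx": 0, "ry": 0, "rz": 0, "grip": -0.35}
    - {"tx": 0, "ty": 0, "tz": 1, "rx": 0, "ry": 0, "rz": 0, "grip": -0.35}

```text
clock: 29.6
tcp_pos: [0.6488, -0.0774, 0.1151]
orientation: [2.425, 1.996, 0.001]
contact_force: [0.2, -0.4, 0.1]
grip_width: 0.0577
```

Emit:
drive_tool:
  commands:
    - {"tx": 0, "ty": 0, "tz": 1, "rx": 0, "ry": 0, "rz": 0, "grip": -0.35}

```text
clock: 29.72
tcp_pos: [0.6488, -0.0774, 0.1352]
orientation: [2.425, 1.996, 0.002]
contact_force: [-0.3, 0.3, 0.2]
grip_width: 0.0579
```

```bash
python3 look.py w17 egg_a
```

```text
t 29.725 tcp [ 0.6488 -0.0774  0.1352] jaw deg -11.08 z [ 1.3e-03  1.0e-04 -1.0e+00] F [-0.33  0.28  0.22] w 0.0579
[-0.4   0.61  0.61  1.73 -0.42  0.94  0.18]
[[ 0.981 -0.185 -0.052  0.663]
 [-0.192 -0.942 -0.275 -0.008]
 [ 0.002  0.28  -0.96   0.277]
 [ 0.     0.     0.     1.   ]]
egg_a 0.82 [370. 134.] 4418 med [ 0.6852 -0.03    0.0886] min [ 0.6675 -0.0498  0.0703] max [ 0.7054 -0.013   0.095 ]
 egg [ 0.6872 -0.0329  0.0728]
egg_a 0.72 [322. 217.] 3820 med [ 0.6499 -0.0711  0.0878] min [ 0.6306 -0.0919  0.0659] max [ 0.668  -0.0563  0.0949]
 egg [ 0.6485 -0.0775  0.0727]
```

View pics/w17.png

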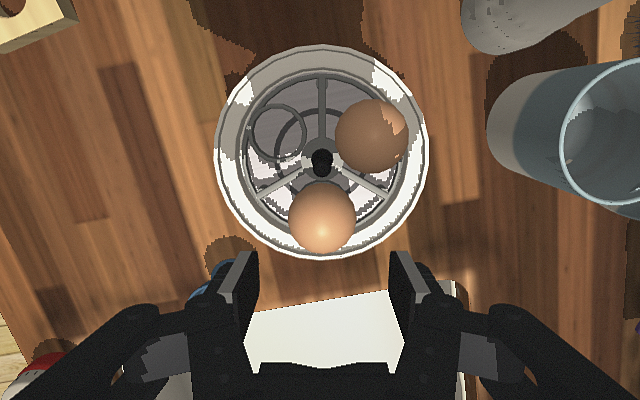

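Both eggs stand at (371,134) and (322,217). Going for the third.

Emit:
drive_tool:
  commands:
    - {"tx": 0, "ty": 0, "tz": 1, "rx": 0, "ry": 0, "rz": 0, "grip": -0.5}
    - {"tx": -0.67, "ty": 0.965, "tz": 0, "rx": 0, "ry": 0, "rz": 0.163, "grip": -1}
    - {"tx": -0.67, "ty": 0.965, "tz": 0, "rx": 0, "ry": 0, "rz": 0.163, "grip": -1}
    - {"tx": -0.67, "ty": 0.965, "tz": 0, "rx": 0, "ry": 0, "rz": 0.163, "grip": -1}
    - {"tx": -0.67, "ty": 0.965, "tz": 0, "rx": 0, "ry": 0, "rz": 0.163, "grip": -1}
    - {"tx": -0.67, "ty": 0.965, "tz": 0, "rx": 0, "ry": 0, "rz": 0.163, "grip": -1}
    - {"tx": -0.67, "ty": 0.965, "tz": 0, "rx": 0, "ry": 0, "rz": 0.163, "grip": -1}
    - {"tx": -0.67, "ty": 0.965, "tz": 0, "rx": 0, "ry": 0, "rz": 0.163, "grip": -1}
    - {"tx": -0.67, "ty": 0.965, "tz": 0, "rx": 0, "ry": 0, "rz": 0.163, "grip": -1}
    - {"tx": -0.67, "ty": 0.965, "tz": 0, "rx": 0, "ry": 0, "rz": 0.163, "grip": -1}

```text
clock: 31.08
tcp_pos: [0.5273, 0.097, 0.1536]
orientation: [-2.208, -2.235, 0.0]
contact_force: [0.0, -0.2, 0.3]
grip_width: 0.0856
```

Emit:
drive_tool:
  commands:
    - {"tx": -0.67, "ty": 0.965, "tz": 0, "rx": 0, "ry": 0, "rz": 0.163, "grip": -1}
    - {"tx": -0.67, "ty": 0.965, "tz": 0, "rx": 0, "ry": 0, "rz": 0.163, "grip": -1}
    - {"tx": -0.67, "ty": 0.965, "tz": -0.75, "rx": 0, "ry": 0, "rz": 0.163, "grip": -1}
    - {"tx": -0.67, "ty": 0.965, "tz": -0.75, "rx": 0, "ry": 0, "rz": 0.163, "grip": -1}
    - {"tx": -0.67, "ty": 0.965, "tz": -0.75, "rx": 0, "ry": 0, "rz": 0.163, "grip": -1}
    - {"tx": -0.67, "ty": 0.965, "tz": -0.75, "rx": 0, "ry": 0, "rz": 0.163, "grip": -1}
    - {"tx": 0, "ty": 0, "tz": 0, "rx": 0, "ry": 0, "rz": 0, "grip": -1}
    - {"tx": 0, "ty": 0, "tz": 0, "rx": 0, "ry": 0, "rz": 0, "grip": -1}

```text
clock: 32.08
tcp_pos: [0.448, 0.2118, 0.0934]
orientation: [2.051, 2.378, 0.0]
contact_force: [0.7, -0.0, 0.2]
grip_width: 0.0854
```

```bash
python3 look.py w18 egg_a
```

```text
t 32.075 tcp [0.448  0.2118 0.0934] jaw deg 8.45 z [ 7.e-04 -2.e-04 -1.e+00] F [ 0.72 -0.01  0.22] w 0.0854
[-0.97  0.41  0.5   2.12 -0.31  0.67 -0.11]
[[ 0.989  0.141  0.043  0.438]
 [ 0.147 -0.949 -0.278  0.282]
 [ 0.001  0.281 -0.96   0.235]
 [ 0.     0.     0.     1.   ]]
egg_a 0.58 [322. 221.] 4028 med [0.4468 0.2185 0.0533] min [0.4288 0.1978 0.0341] max [0.4658 0.2329 0.0602]
 egg [0.4478 0.2117 0.0381]
```

Emit:
drive_tool:
  commands:
    - {"tx": 0, "ty": 0, "tz": -1, "rx": 0, "ry": 0, "rz": 0, "grip": -1}
    - {"tx": 0, "ty": 0, "tz": -1, "rx": 0, "ry": 0, "rz": 0, "grip": -1}
    - {"tx": 0, "ty": 0, "tz": -1, "rx": 0, "ry": 0, "rz": 0, "grip": -1}
    - {"tx": 0, "ty": 0, "tz": -0.55, "rx": 0, "ry": 0, "rz": 0, "grip": -1}
    - {"tx": 0, "ty": 0, "tz": 0, "rx": 0, "ry": 0, "rz": 0, "grip": -0.6}
    - {"tx": 0, "ty": 0, "tz": 0, "rx": 0, "ry": 0, "rz": 0, "grip": -0.3}
    - {"tx": 0, "ty": 0, "tz": 0, "rx": 0, "ry": 0, "rz": 0, "grip": -0.1}
    - {"tx": 0, "ty": 0, "tz": 0, "rx": 0, "ry": 0, "rz": 0, "grip": 0.1}
    - {"tx": 0, "ty": 0, "tz": 0, "rx": 0, "ry": 0, "rz": 0, "grip": 0.2}
    - {"tx": 0, "ty": 0, "tz": 0, "rx": 0, "ry": 0, "rz": 0, "grip": 0.2}
  grip_force: 28

```text
clock: 33.42
tcp_pos: [0.4473, 0.2124, 0.0225]
orientation: [-2.051, -2.379, -0.0]
contact_force: [-1.9, -0.9, 7.2]
grip_width: 0.0418
```

Emit:
drive_tool:
  commands:
    - {"tx": 0, "ty": 0, "tz": 0.4, "rx": 0, "ry": 0, "rz": 0, "grip": 0.2}
    - {"tx": 0, "ty": 0, "tz": 0.8, "rx": 0, "ry": 0, "rz": 0, "grip": 0.2}
    - {"tx": 0, "ty": 0, "tz": 1, "rx": 0, "ry": 0, "rz": 0, "grip": 0.2}
    - {"tx": 0, "ty": 0, "tz": 1, "rx": 0, "ry": 0, "rz": 0, "grip": 0.2}
    - {"tx": 0, "ty": 0, "tz": 1, "rx": 0, "ry": 0, "rz": 0, "grip": 0.2}
    - {"tx": 0.38, "ty": -0.488, "tz": 1, "rx": 0, "ry": 0, "rz": 0.21, "grip": 0.2}
    - {"tx": 0.758, "ty": -0.975, "tz": 1, "rx": 0, "ry": 0, "rz": 0.422, "grip": 0.2}
    - {"tx": 0.758, "ty": -0.975, "tz": 0.5, "rx": 0, "ry": 0, "rz": 0.422, "grip": 0.2}
    - {"tx": 0.758, "ty": -0.975, "tz": 0, "rx": 0, "ry": 0, "rz": 0.422, "grip": 0.2}
    - {"tx": 0.758, "ty": -0.975, "tz": 0, "rx": 0, "ry": 0, "rz": 0.422, "grip": 0.2}

```text
clock: 34.67
tcp_pos: [0.5163, 0.1238, 0.1574]
orientation: [1.716, 2.631, 0.002]
contact_force: [0.0, -0.5, -0.6]
grip_width: 0.042
```

Emit:
drive_tool:
  commands:
    - {"tx": 0.758, "ty": -0.975, "tz": 0, "rx": 0, "ry": 0, "rz": 0.422, "grip": 0.2}
    - {"tx": 0.758, "ty": -0.975, "tz": 0, "rx": 0, "ry": 0, "rz": 0.422, "grip": 0.2}
    - {"tx": 0.758, "ty": -0.975, "tz": 0, "rx": 0, "ry": 0, "rz": 0.422, "grip": 0.2}
    - {"tx": 0.758, "ty": -0.975, "tz": 0, "rx": 0, "ry": 0, "rz": 0.422, "grip": 0.2}
    - {"tx": 0.758, "ty": -0.975, "tz": 0, "rx": 0, "ry": 0, "rz": 0.422, "grip": 0.2}
    - {"tx": 0.758, "ty": -0.975, "tz": 0, "rx": 0, "ry": 0, "rz": 0.422, "grip": 0.2}
    - {"tx": 0.758, "ty": -0.975, "tz": 0, "rx": 0, "ry": 0, "rz": 0.422, "grip": 0.2}
    - {"tx": 0.38, "ty": -0.488, "tz": 0, "rx": 0, "ry": 0, "rz": 0.21, "grip": 0.2}
    - {"tx": 0, "ty": 0, "tz": 0, "rx": 0, "ry": 0, "rz": 0, "grip": 0.2}
    - {"tx": 0, "ty": 0, "tz": 0, "rx": 0, "ry": 0, "rz": 0, "grip": 0.2}

```text
clock: 35.92
tcp_pos: [0.6291, -0.0211, 0.1565]
orientation: [-1.101, -2.942, -0.0]
contact_force: [0.2, 0.3, -1.0]
grip_width: 0.0418
```

```bash
python3 look.py w19 egg_a; python3 ov.py w19 .6550 -.0438 19
```

```text
t 35.925 tcp [ 0.6291 -0.0211  0.1565] jaw deg 48.98 z [-0.e+00  3.e-04 -1.e+00] F [ 0.23  0.28 -1.03] w 0.0418
[-0.37  0.5   0.41  1.76 -0.25  0.93  1.  ]
[[ 0.656  0.724  0.212  0.576]
 [ 0.755 -0.63  -0.184  0.025]
 [ 0.     0.281 -0.96   0.298]
 [ 0.     0.     0.     1.   ]]
egg_a 0.91 [321. 280.] 9135 med [ 0.6226 -0.0155  0.1861] min [ 0.6086 -0.0346  0.1641] max [ 0.6421 -0.0009  0.1934]
 egg [ 0.6141 -0.0077  0.1966]
egg_a 0.49 [369. 243.] 60 med [ 0.6736 -0.0162  0.0671] min [ 0.6325 -0.0177  0.0579] max [6.783e-01 1.000e-04 1.642e-01]
 egg [0.6616 0.0007 0.0692]
egg_a 0.4 [278. 247.] 65 med [ 0.63   -0.0657  0.0657] min [ 0.6087 -0.0733  0.0497] max [ 0.6325 -0.0271  0.1632]
 egg [ 0.6121 -0.0565  0.0695]
```

View pics/w19_ov.png

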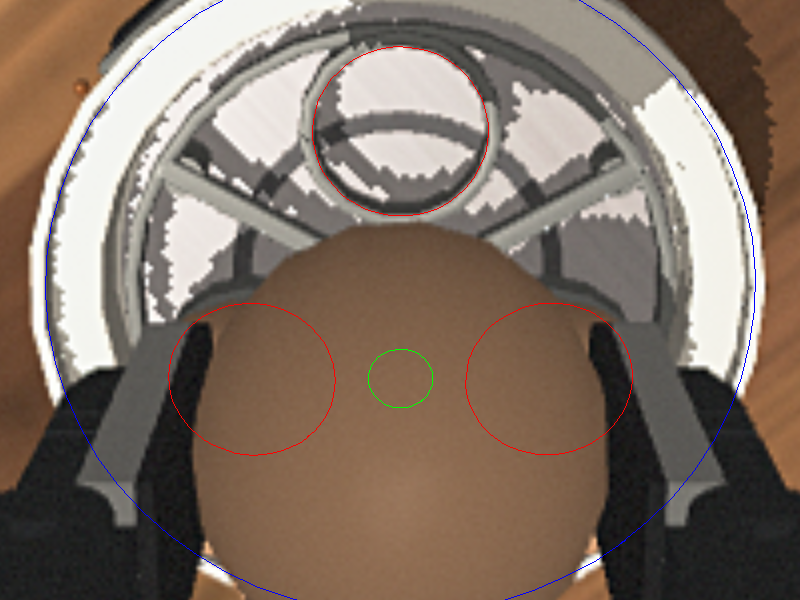

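The empty pocket sits under the overlay ring at crop (400,130). Lowering the third egg.

Emit:
drive_tool:
  commands:
    - {"tx": 0, "ty": -0.02, "tz": -1, "rx": 0, "ry": 0, "rz": 0, "grip": 0.2}
    - {"tx": 0, "ty": 0, "tz": -1, "rx": 0, "ry": 0, "rz": 0, "grip": 0.2}
    - {"tx": 0, "ty": 0, "tz": -1, "rx": 0, "ry": 0, "rz": 0, "grip": 0.2}
    - {"tx": 0, "ty": 0, "tz": -0.5, "rx": 0, "ry": 0, "rz": 0, "grip": 0.2}
    - {"tx": 0, "ty": 0, "tz": -0.5, "rx": 0, "ry": 0, "rz": 0, "grip": 0.2}
    - {"tx": 0, "ty": 0, "tz": -0.3, "rx": 0, "ry": 0, "rz": 0, "grip": 0.2}
    - {"tx": 0, "ty": 0, "tz": -0.2, "rx": 0, "ry": 0, "rz": 0, "grip": 0.2}
    - {"tx": 0, "ty": 0, "tz": -0.1, "rx": 0, "ry": 0, "rz": 0, "grip": 0.2}
    - {"tx": 0, "ty": 0, "tz": -0.1, "rx": 0, "ry": 0, "rz": 0, "grip": 0.2}
    - {"tx": 0, "ty": 0, "tz": 0, "rx": 0, "ry": 0, "rz": 0, "grip": 0.2}

```text
clock: 37.28
tcp_pos: [0.6294, -0.0221, 0.0622]
orientation: [1.101, 2.942, 0.0]
contact_force: [-0.5, 0.3, -0.1]
grip_width: 0.0418
```

```bash
python3 look.py w20 egg_a
```

```text
t 37.275 tcp [ 0.6294 -0.0221  0.0622] jaw deg 48.98 z [ 2.e-04  1.e-04 -1.e+00] F [-0.52  0.3  -0.06] w 0.0418
[-0.33  0.63  0.36  1.81 -0.31  0.76  1.05]
[[ 0.656  0.724  0.212  0.576]
 [ 0.755 -0.63  -0.184  0.024]
 [ 0.     0.281 -0.96   0.204]
 [ 0.     0.     0.     1.   ]]
egg_a 0.98 [361. 344.] 1610 med [ 0.6671 -0.03    0.0728] min [ 0.6647 -0.0451  0.0543] max [ 0.6706 -0.0224  0.0844]
 egg [ 0.6475 -0.0303  0.0718]
egg_a 0.96 [321. 280.] 9188 med [ 0.6229 -0.0166  0.0918] min [ 0.609  -0.0358  0.0687] max [ 0.6425 -0.002   0.0992]
 egg [ 0.6299 -0.0228  0.077 ]
egg_a 0.87 [283. 343.] 1646 med [ 0.6423 -0.0577  0.073 ] min [ 0.6349 -0.0623  0.0552] max [ 0.6573 -0.0554  0.0833]
 egg [ 0.6394 -0.0388  0.0717]
```

View pics/w20.png

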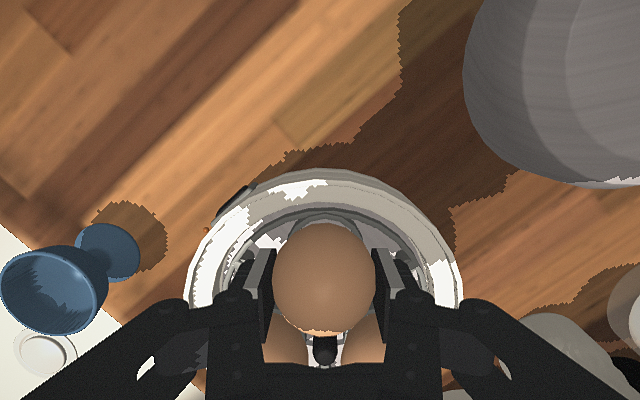

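Emit:
drive_tool:
  commands:
    - {"tx": -0.03, "ty": 0.05, "tz": -0.1, "rx": 0, "ry": 0, "rz": 0, "grip": 0.2}
    - {"tx": 0, "ty": 0, "tz": -0.08, "rx": 0, "ry": 0, "rz": 0, "grip": 0.2}
    - {"tx": 0, "ty": 0, "tz": -0.06, "rx": 0, "ry": 0, "rz": 0, "grip": 0.2}
    - {"tx": 0, "ty": 0, "tz": 0, "rx": 0, "ry": 0, "rz": 0, "grip": 0}
    - {"tx": 0, "ty": 0, "tz": 0, "rx": 0, "ry": 0, "rz": 0, "grip": -0.15}
    - {"tx": 0, "ty": 0, "tz": 0, "rx": 0, "ry": 0, "rz": 0, "grip": -0.35}
    - {"tx": 0, "ty": 0, "tz": 0.3, "rx": 0, "ry": 0, "rz": 0, "grip": -0.35}
    - {"tx": 0, "ty": 0, "tz": 0.5, "rx": 0, "ry": 0, "rz": 0, "grip": -0.35}
    - {"tx": 0, "ty": 0, "tz": 1, "rx": 0, "ry": 0, "rz": 0, "grip": -0.35}
    - {"tx": 0, "ty": 0, "tz": 1, "rx": 0, "ry": 0, "rz": 0, "grip": -0.35}

```text
clock: 38.62
tcp_pos: [0.6292, -0.0213, 0.1153]
orientation: [1.101, 2.941, 0.001]
contact_force: [0.4, 0.7, -0.5]
grip_width: 0.0576
```

Emit:
drive_tool:
  commands:
    - {"tx": 0, "ty": 0, "tz": 1, "rx": 0, "ry": 0, "rz": 0, "grip": -0.35}
    - {"tx": 0, "ty": 0, "tz": 1, "rx": 0, "ry": 0, "rz": 0, "grip": -0.35}
    - {"tx": -0.5, "ty": 0.5, "tz": 1, "rx": 0, "ry": 0, "rz": 0, "grip": -0.35}
    - {"tx": -0.5, "ty": 1, "tz": 0, "rx": 0, "ry": 0, "rz": 0, "grip": -0.35}
    - {"tx": 0, "ty": 0.5, "tz": 0, "rx": 0, "ry": 0, "rz": 0, "grip": -0.35}
    - {"tx": 0, "ty": 0, "tz": 0, "rx": 0, "ry": 0, "rz": 0, "grip": -0.35}

```text
clock: 39.38
tcp_pos: [0.609, 0.0198, 0.1735]
orientation: [1.098, 2.943, 0.0]
contact_force: [-0.2, -0.2, -0.2]
grip_width: 0.0576
```

```bash
python3 look.py w21 egg_a cooker_base cooker_lid; python3 ov.py w21 .6550 -.0438 19
```

```text
t 39.375 tcp [0.609  0.0198 0.1735] jaw deg 49.08 z [ 1.e-04  2.e-04 -1.e+00] F [-0.21 -0.19 -0.23] w 0.0576
[-0.45  0.45  0.42  1.8  -0.22  0.94  0.92]
[[ 0.655  0.725  0.213  0.556]
 [ 0.756 -0.629 -0.184  0.066]
 [ 0.     0.281 -0.96   0.315]
 [ 0.     0.     0.     1.   ]]
egg_a 0.94 [337. 308.] 2496 med [ 0.6786 -0.0262  0.0857] min [ 0.6659 -0.047   0.0586] max [ 0.6996 -0.012   0.095 ]
 egg [ 0.687  -0.0327  0.0727]
egg_a 0.87 [301. 253.] 2659 med [ 0.6241 -0.0154  0.0868] min [ 0.6088 -0.0377  0.0584] max [ 0.6468 -0.0008  0.0948]
 egg [ 0.6295 -0.0218  0.0726]
egg_a 0.68 [271. 312.] 1993 med [ 0.6461 -0.0652  0.0866] min [ 0.6312 -0.0873  0.0575] max [ 0.665  -0.0558  0.0953]
 egg [ 0.6483 -0.0774  0.0728]
cooker_base 0.6 [327. 235.] 8115 med [ 0.6436 -0.0138  0.0466] min [ 0.584  -0.0984  0.0296] max [0.717  0.0251 0.0538]
 rim [ 0.6541 -0.0439  0.0689] 1284
cooker_lid 0.82 [473. 128.] 21797 med [0.6403 0.1382 0.0582] min [0.5919 0.086  0.0175] max [0.7002 0.1945 0.0891]
 knob [0.6507 0.1435 0.0886] [0.651761   0.14428663 0.08736779] 1484
```

View pics/w21.png

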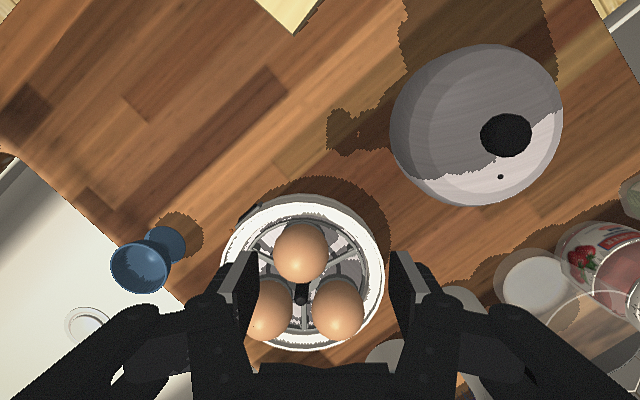

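All three eggs stand upright at the same height, centred about 1 mm from the pocket axes. The base rim is at (.6543,-.0439). On to the lid, whose knob is at (506,135).

Emit:
drive_tool:
  commands:
    - {"tx": 0.3, "ty": 0.89, "tz": 0, "rx": 0, "ry": 0, "rz": 0, "grip": -0.6}
    - {"tx": 0.3, "ty": 0.89, "tz": 0, "rx": 0, "ry": 0, "rz": 0, "grip": -0.6}
    - {"tx": 0.3, "ty": 0.89, "tz": 0, "rx": 0, "ry": 0, "rz": 0, "grip": -0.6}
    - {"tx": 0.3, "ty": 0.89, "tz": 0, "rx": 0, "ry": 0, "rz": 0, "grip": -0.6}
    - {"tx": 0.3, "ty": 0.89, "tz": 0, "rx": 0, "ry": 0, "rz": 0, "grip": -0.6}
    - {"tx": 0.3, "ty": 0.89, "tz": 0, "rx": 0, "ry": 0, "rz": 0, "grip": -0.6}
    - {"tx": 0.3, "ty": 0.89, "tz": 0, "rx": 0, "ry": 0, "rz": 0, "grip": -0.6}
    - {"tx": 0, "ty": 0, "tz": 0, "rx": 0, "ry": 0, "rz": 0, "grip": -0.6}
    - {"tx": 0, "ty": 0, "tz": 0, "rx": 0, "ry": 0, "rz": 0, "grip": -0.6}

```text
clock: 40.7
tcp_pos: [0.6507, 0.1425, 0.1732]
orientation: [1.102, 2.942, -0.001]
contact_force: [0.3, -0.1, -0.6]
grip_width: 0.0684
```

```bash
python3 look.py w22 cooker_lid
python3 - <<'E'
import numpy as np,cv2
d=np.load('pics/w22.npz');W=d['W'];k=(W[...,2]>.085)&(W[...,2]<.093)&(np.hypot(W[...,0]-.651,W[...,1]-.144)<.03)
p=W[k][:,:2].astype(np.float32);print(len(p),cv2.minEnclosingCircle(p),np.median(p,0))
k=(W[...,2]<.085)&(W[...,2]>.004)&(np.hypot(W[...,0]-.651,W[...,1]-.144)<.08)
q=W[k];
from scipy.optimize import least_squares
# bottom wall radius
b=q[(q[:,2]<.03)];print(len(b))
if len(b)>50: print(least_squares(lambda c:np.hypot(b[:,0]-c[0],b[:,1]-c[1])-.0640,[.651,.144],loss='soft_l1',f_scale=.002).x)
E
```

```text
t 40.7 tcp [0.6507 0.1425 0.1732] jaw deg 48.94 z [-2.e-04 -8.e-04 -1.e+00] F [ 0.28 -0.08 -0.61] w 0.0684
[-0.59  0.54  0.4   1.65 -0.24  1.    0.74]
[[ 0.657  0.724  0.212  0.598]
 [ 0.754 -0.63  -0.185  0.189]
 [-0.001  0.281 -0.96   0.315]
 [ 0.     0.     0.     1.   ]]
cooker_lid 0.6 [326. 186.] 17700 med [0.6443 0.1517 0.0585] min [0.5952 0.0944 0.0377] max [0.702  0.2016 0.0891]
 knob [0.6514 0.1458 0.0886] [0.65258614 0.14489444 0.08743222] 1220
1187 ((0.6525399684906006, 0.1450084149837494), 0.014173476956784725) [0.6515845  0.14557727]
62
[0.65274584 0.14462481]
```

View pics/w22.png

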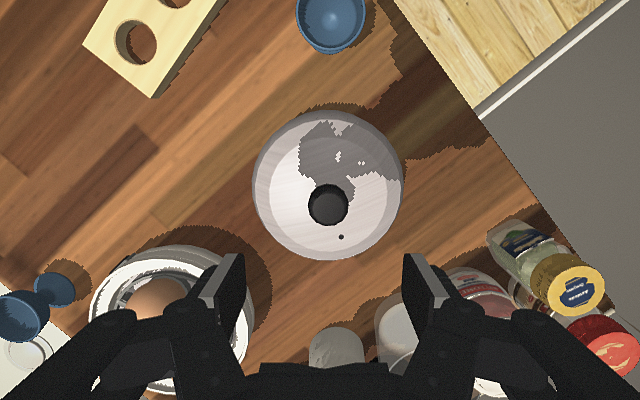

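Emit:
drive_tool:
  commands:
    - {"tx": 0.08, "ty": 0.11, "tz": -1, "rx": 0, "ry": 0, "rz": 0, "grip": -0.6}
    - {"tx": 0, "ty": 0, "tz": -1, "rx": 0, "ry": 0, "rz": 0, "grip": -0.6}
    - {"tx": 0, "ty": 0, "tz": -1, "rx": 0, "ry": 0, "rz": 0, "grip": -0.3}
    - {"tx": 0, "ty": 0, "tz": -1, "rx": 0, "ry": 0, "rz": 0, "grip": -0.3}
    - {"tx": 0, "ty": 0, "tz": -0.7, "rx": 0, "ry": 0, "rz": 0, "grip": -0.3}
    - {"tx": 0, "ty": 0, "tz": -0.6, "rx": 0, "ry": 0, "rz": 0, "grip": -0.3}
    - {"tx": 0, "ty": 0, "tz": 0, "rx": 0, "ry": 0, "rz": 0, "grip": -0.3}
    - {"tx": 0, "ty": 0, "tz": 0, "rx": 0, "ry": 0, "rz": 0, "grip": -0.3}
  grip_force: 40

```text
clock: 41.8
tcp_pos: [0.6529, 0.1457, 0.0679]
orientation: [1.1, 2.942, 0.001]
contact_force: [0.1, -0.2, -0.4]
grip_width: 0.0556
```

```bash
python3 look.py w23
```

```text
t 41.8 tcp [0.6529 0.1457 0.0679] jaw deg 48.98 z [ 1.1e-03  3.0e-04 -1.0e+00] F [ 0.05 -0.16 -0.43] w 0.0556
[-0.55  0.67  0.35  1.71 -0.3   0.81  0.78]
[[ 0.656  0.724  0.213  0.6  ]
 [ 0.755 -0.63  -0.184  0.192]
 [ 0.001  0.282 -0.96   0.21 ]
 [ 0.     0.     0.     1.   ]]
```

View pics/w23.png

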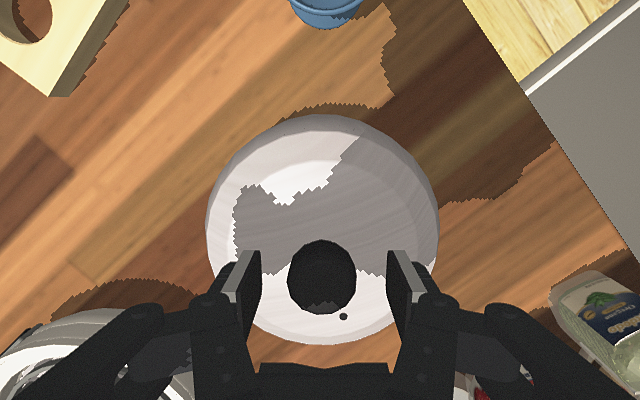

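The knob is centred between the fingers at (322,277). I'll close on it and lift a little.

Emit:
drive_tool:
  commands:
    - {"tx": 0, "ty": 0, "tz": -0.15, "rx": 0, "ry": 0, "rz": 0, "grip": -0.1}
    - {"tx": 0, "ty": 0, "tz": 0, "rx": 0, "ry": 0, "rz": 0, "grip": 0.2}
    - {"tx": 0, "ty": 0, "tz": 0, "rx": 0, "ry": 0, "rz": 0, "grip": 0.5}
    - {"tx": 0, "ty": 0, "tz": 0, "rx": 0, "ry": 0, "rz": 0, "grip": 0.8}
    - {"tx": 0, "ty": 0, "tz": 0, "rx": 0, "ry": 0, "rz": 0, "grip": 0.8}
    - {"tx": 0, "ty": 0, "tz": 0, "rx": 0, "ry": 0, "rz": 0, "grip": 0.8}
  grip_force: 50

```text
clock: 42.6
tcp_pos: [0.6526, 0.1458, 0.0645]
orientation: [1.101, 2.942, 0.001]
contact_force: [0.4, -0.0, 1.6]
grip_width: 0.0272
```

Emit:
drive_tool:
  commands:
    - {"tx": 0, "ty": 0, "tz": 0.4, "rx": 0, "ry": 0, "rz": 0, "grip": 0.8}
    - {"tx": 0, "ty": 0, "tz": 0.8, "rx": 0, "ry": 0, "rz": 0, "grip": 0.8}
    - {"tx": 0, "ty": 0, "tz": 1, "rx": 0, "ry": 0, "rz": 0, "grip": 0.8}
    - {"tx": 0, "ty": 0, "tz": 1, "rx": 0, "ry": 0, "rz": 0, "grip": 0.8}
    - {"tx": 0, "ty": 0, "tz": 1, "rx": 0, "ry": 0, "rz": 0, "grip": 0.8}
    - {"tx": 0, "ty": 0, "tz": 1, "rx": 0, "ry": 0, "rz": 0, "grip": 0.8}
    - {"tx": 0, "ty": 0, "tz": 1, "rx": 0, "ry": 0, "rz": 0, "grip": 0.8}
    - {"tx": 0, "ty": 0, "tz": 0, "rx": 0, "ry": 0, "rz": 0, "grip": 0.8}

```text
clock: 43.6
tcp_pos: [0.6537, 0.1458, 0.1906]
orientation: [1.1, 2.94, 0.004]
contact_force: [-0.3, 0.4, -2.5]
grip_width: 0.0272
```

```bash
python3 look.py w24 cooker_lid;  python3 -c "
from h import *
f=eyes.grab_frame('scene'); cv2.imwrite('pics/s24.png',f['frame'])"
```

```text
t 43.6 tcp [0.6537 0.1458 0.1906] jaw deg 48.98 z [ 0.0036  0.0012 -1.    ] F [-0.31  0.39 -2.49] w 0.0272
[-0.6   0.53  0.4   1.63 -0.23  1.03  0.74]
[[ 0.656  0.723  0.216  0.6  ]
 [ 0.755 -0.63  -0.183  0.192]
 [ 0.003  0.283 -0.959  0.332]
 [ 0.     0.     0.     1.   ]]
cooker_lid 0.64 [322. 219.] 36749 med [0.6373 0.1592 0.1843] min [0.5957 0.1023 0.1617] max [0.6961 0.203  0.2153]
 knob [0.6521 0.1469 0.2146] [0.6491302  0.14968577 0.22392756] 3675
cooker_lid 0.5 [158.  35.] 6801 med [0.4729 0.1175 0.0148] min [0.4343 0.0773 0.0012] max [0.4973 0.1734 0.0165]
 knob [0.4715 0.118  0.015 ] [0.46482563 0.12706601 0.01426287] 5886
```

View pics/s24.png

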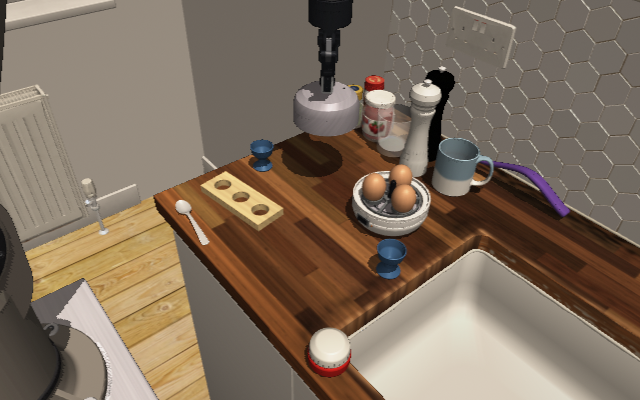

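View pics/w24.png

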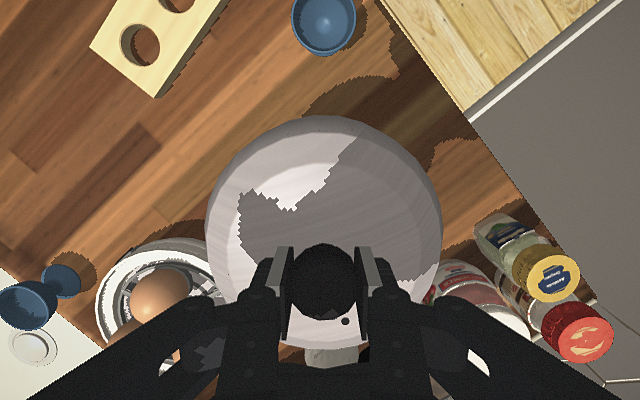

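The lid hangs level at scene (325,105), with its edge about 30 mm above the egg tops. Moving it over the base.

Emit:
drive_tool:
  commands:
    - {"tx": 0, "ty": -0.5, "tz": 0, "rx": 0, "ry": 0, "rz": 0, "grip": 0.8}
    - {"tx": 0, "ty": -1, "tz": 0, "rx": 0, "ry": 0, "rz": 0, "grip": 0.8}
    - {"tx": 0, "ty": -1, "tz": 0, "rx": 0, "ry": 0, "rz": 0, "grip": 0.8}
    - {"tx": 0, "ty": -1, "tz": 0, "rx": 0, "ry": 0, "rz": 0, "grip": 0.8}
    - {"tx": 0, "ty": -1, "tz": 0, "rx": 0, "ry": 0, "rz": 0, "grip": 0.8}
    - {"tx": 0, "ty": -1, "tz": 0, "rx": 0, "ry": 0, "rz": 0, "grip": 0.8}
    - {"tx": 0, "ty": -1, "tz": 0, "rx": 0, "ry": 0, "rz": 0, "grip": 0.8}
    - {"tx": 0, "ty": -1, "tz": 0, "rx": 0, "ry": 0, "rz": 0, "grip": 0.8}
    - {"tx": 0.06, "ty": -1, "tz": 0, "rx": 0, "ry": 0, "rz": 0, "grip": 0.8}
    - {"tx": 0, "ty": -0.98, "tz": 0, "rx": 0, "ry": 0, "rz": 0, "grip": 0.8}

```text
clock: 45.0
tcp_pos: [0.6537, -0.0453, 0.1883]
orientation: [1.101, 2.942, 0.0]
contact_force: [0.9, 0.3, -1.4]
grip_width: 0.027
```

Emit:
drive_tool:
  commands:
    - {"tx": 0, "ty": 0, "tz": -0.5, "rx": 0, "ry": 0, "rz": 0, "grip": 0.8}
    - {"tx": 0, "ty": 0, "tz": 0, "rx": 0, "ry": 0, "rz": 0, "grip": 0.8}
    - {"tx": 0, "ty": 0, "tz": 0, "rx": 0, "ry": 0, "rz": 0, "grip": 0.8}

```text
clock: 45.38
tcp_pos: [0.6536, -0.0425, 0.1779]
orientation: [-1.098, -2.943, -0.001]
contact_force: [-0.4, 0.2, -1.5]
grip_width: 0.0274
```

```bash
python3 look.py w25 cooker_lid
cat > lid.py <<'E'
import numpy as np,sys,cv2
from scipy.optimize import least_squares
n=sys.argv[1];z=float(sys.argv[2]);d=np.load(f'pics/{n}.npz');W=d['W'].reshape(-1,3);W=W[np.isfinite(W[:,2])]
c=np.array([.6543,-.0439]); r=np.hypot(*(W[:,:2]-c).T)
q=W[(W[:,2]>z+.004)&(W[:,2]<z+.06)&(r>.035)&(r<.075)]
# rotational profile fit: r^2 -> z monotone; fit centre with polynomial profile + tilt
def f(p):
    x=q[:,0]-p[0];y=q[:,1]-p[1];rr=(np.hypot(x,y)/.06)
    zz=q[:,2]-z; A=np.stack([np.ones_like(zz),zz/.05,(zz/.05)**2,(zz/.05)**3],1)
    co=np.linalg.lstsq(A,rr,rcond=None)[0]; return rr-A@co
s=least_squares(f,c,loss='soft_l1',f_scale=.02);print("lid axis",s.x,len(q))
b=q[q[:,2]<z+.025];print(len(b)); 
if len(b)>50: print("wall circ",least_squares(lambda p:np.hypot(b[:,0]-p[0],b[:,1]-p[1])-p[2],[*c,.064],loss='soft_l1',f_scale=.002).x)
b=W[(W[:,2]>.0515)&(W[:,2]<.056)&(r>.064)&(r<.075)]
if len(b)>50: print("rim",least_squares(lambda p:np.hypot(b[:,0]-p[0],b[:,1]-p[1])-.069,c,loss='soft_l1',f_scale=.002).x,len(b))
E
python3 lid.py w25 .116
```

```text
t 45.375 tcp [ 0.6536 -0.0425  0.1779] jaw deg 49.09 z [-6.e-04  7.e-04 -1.e+00] F [-0.39  0.23 -1.5 ] w 0.0274
[-0.33  0.52  0.42  1.68 -0.25  0.99  1.04]
[[ 0.655  0.726  0.212  0.6  ]
 [ 0.756 -0.629 -0.183  0.003]
 [ 0.     0.28  -0.96   0.32 ]
 [ 0.     0.     0.     1.   ]]
cooker_lid 0.69 [159. 177.] 3715 med [ 0.5543 -0.1447  0.0348] min [ 0.5339 -0.164   0.0007] max [ 0.5767 -0.1194  0.0522]
 knob [ 0.5533 -0.1478  0.0507] [ 0.55569266 -0.1416788   0.05024114] 827
cooker_lid 0.63 [318. 221.] 36531 med [ 0.6371 -0.0291  0.1716] min [ 0.5958 -0.0857  0.1497] max [0.6957 0.0146 0.2026]
 knob [ 0.652  -0.0414  0.202 ] [ 0.64920774 -0.03965195  0.20852921] 3632
lid axis [ 0.65414339 -0.04326365] 24193
173
wall circ [ 0.65421305 -0.04332738  0.06415381]
rim [ 0.65432847 -0.04408496] 597
```

View pics/w25.png

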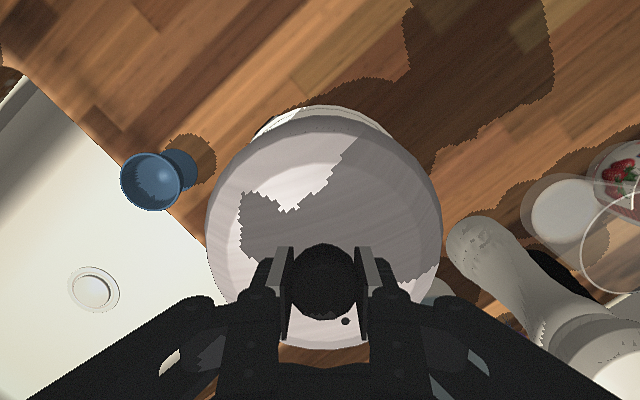

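The lid axis is within 1 mm of the rim axis. Lowering.

Emit:
drive_tool:
  commands:
    - {"tx": 0.01, "ty": -0.03, "tz": -0.8, "rx": 0, "ry": 0, "rz": 0, "grip": 0.8}
    - {"tx": 0, "ty": 0, "tz": -0.8, "rx": 0, "ry": 0, "rz": 0, "grip": 0.8}
    - {"tx": 0, "ty": 0, "tz": -0.5, "rx": 0, "ry": 0, "rz": 0, "grip": 0.8}
    - {"tx": 0, "ty": 0, "tz": -0.4, "rx": 0, "ry": 0, "rz": 0, "grip": 0.8}
    - {"tx": 0, "ty": 0, "tz": 0, "rx": 0, "ry": 0, "rz": 0, "grip": 0.8}
    - {"tx": 0, "ty": 0, "tz": 0, "rx": 0, "ry": 0, "rz": 0, "grip": 0.8}

```text
clock: 46.22
tcp_pos: [0.6542, -0.0447, 0.1287]
orientation: [1.101, 2.942, 0.0]
contact_force: [-0.6, -0.8, -2.0]
grip_width: 0.0276
```

```bash
python3 look.py w26; python3 lid.py w26 .063
```

```text
t 46.225 tcp [ 0.6542 -0.0447  0.1287] jaw deg 48.98 z [ 8.e-04 -0.e+00 -1.e+00] F [-0.57 -0.82 -2.03] w 0.0276
[-0.31  0.58  0.4   1.72 -0.28  0.9   1.06]
[[ 0.656  0.724  0.213  0.601]
 [ 0.755 -0.63  -0.184  0.001]
 [ 0.001  0.282 -0.96   0.27 ]
 [ 0.     0.     0.     1.   ]]
lid axis [ 0.65489898 -0.04547803] 20857
166
wall circ [ 0.65491383 -0.04558279  0.06424222]
rim [ 0.65434864 -0.04414709] 1142
```

View pics/w26.png

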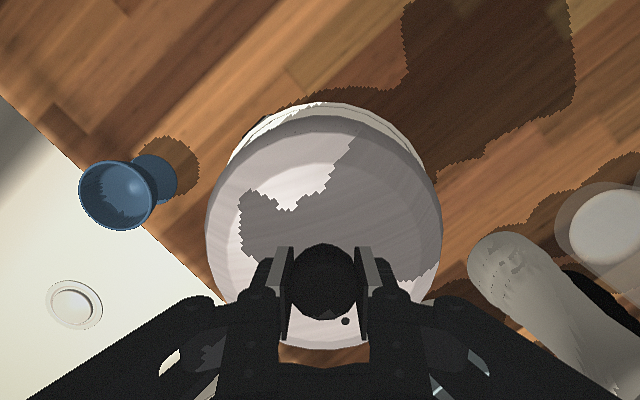

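Emit:
drive_tool:
  commands:
    - {"tx": -0.025, "ty": 0.065, "tz": 0, "rx": 0, "ry": 0, "rz": 0, "grip": 0.8}
    - {"tx": 0, "ty": 0, "tz": -0.3, "rx": 0, "ry": 0, "rz": 0, "grip": 0.8}
    - {"tx": 0, "ty": 0, "tz": -0.15, "rx": 0, "ry": 0, "rz": 0, "grip": 0.8}
    - {"tx": 0, "ty": 0, "tz": -0.15, "rx": 0, "ry": 0, "rz": 0, "grip": 0.8}
    - {"tx": 0, "ty": 0, "tz": 0, "rx": 0, "ry": 0, "rz": 0, "grip": 0.8}
    - {"tx": 0, "ty": 0, "tz": 0, "rx": 0, "ry": 0, "rz": 0, "grip": 0.8}

```text
clock: 47.02
tcp_pos: [0.6533, -0.0433, 0.1163]
orientation: [1.101, 2.942, 0.0]
contact_force: [0.7, 0.1, -1.3]
grip_width: 0.0271
```

```bash
python3 look.py w27; python3 lid.py w27 .051
```

```text
t 47.025 tcp [ 0.6533 -0.0433  0.1163] jaw deg 48.97 z [ 0. -0. -1.] F [ 0.68  0.07 -1.31] w 0.0271
[-0.31  0.59  0.4   1.72 -0.28  0.88  1.06]
[[ 0.656  0.724  0.212  0.6  ]
 [ 0.755 -0.63  -0.184  0.003]
 [ 0.     0.281 -0.96   0.258]
 [ 0.     0.     0.     1.   ]]
lid axis [ 0.65400461 -0.04413217] 22315
171
wall circ [ 0.6546913  -0.04479237  0.06510728]
rim [ 0.65434532 -0.04418258] 1334
```

Centred and just inside the rim. Down to contact, then release.

Emit:
drive_tool:
  commands:
    - {"tx": 0.01, "ty": 0, "tz": -0.1, "rx": 0, "ry": 0, "rz": 0, "grip": 0.8}
    - {"tx": 0, "ty": 0, "tz": -0.1, "rx": 0, "ry": 0, "rz": 0, "grip": 0.8}
    - {"tx": 0, "ty": 0, "tz": 0, "rx": 0, "ry": 0, "rz": 0, "grip": 0.8}
    - {"tx": 0, "ty": 0, "tz": 0, "rx": 0, "ry": 0, "rz": 0, "grip": 0.8}

```text
clock: 47.58
tcp_pos: [0.6537, -0.0433, 0.1125]
orientation: [1.101, 2.942, 0.0]
contact_force: [-0.2, -0.1, 1.4]
grip_width: 0.0274
```

Emit:
drive_tool:
  commands:
    - {"tx": 0, "ty": 0, "tz": -0.02, "rx": 0, "ry": 0, "rz": 0, "grip": 0.5}
    - {"tx": 0, "ty": 0, "tz": 0, "rx": 0, "ry": 0, "rz": 0, "grip": 0.2}
    - {"tx": 0, "ty": 0, "tz": 0, "rx": 0, "ry": 0, "rz": 0, "grip": -0.2}
    - {"tx": 0, "ty": 0, "tz": 0, "rx": 0, "ry": 0, "rz": 0, "grip": -0.4}
    - {"tx": 0, "ty": 0, "tz": 0.4, "rx": 0, "ry": 0, "rz": 0, "grip": -0.4}
    - {"tx": 0, "ty": 0, "tz": 1, "rx": 0, "ry": 0, "rz": 0, "grip": -0.4}
    - {"tx": 0, "ty": 0, "tz": 1, "rx": 0, "ry": 0, "rz": 0, "grip": -0.4}
    - {"tx": 0, "ty": 0, "tz": 1, "rx": 0, "ry": 0, "rz": 0, "grip": -0.4}
    - {"tx": -0.5, "ty": 0.5, "tz": 1, "rx": 0, "ry": 0, "rz": 0, "grip": -0.4}
    - {"tx": 0, "ty": 0, "tz": 0, "rx": 0, "ry": 0, "rz": 0, "grip": -0.4}

```text
clock: 48.82
tcp_pos: [0.6445, -0.0326, 0.2025]
orientation: [1.098, 2.94, 0.004]
contact_force: [-0.5, -0.3, -0.4]
grip_width: 0.0598
```

```bash
python3 look.py w28 egg_cup_1; python3 lid.py w28 .05
python3 - <<'E'
from h import *
d=np.load('pics/w28.npz');W=d['W'].reshape(-1,3);W=W[np.isfinite(W[:,2])]
r=np.hypot(W[:,0]-.6543,W[:,1]+.0441);k=W[(r<.016)&(W[:,2]>.11)];print("knob top z",np.median(k[:,2]),k[:,2].max(),len(k),cv2.minEnclosingCircle(k[k[:,2]>.13][:,:2].astype(np.float32)))
k=k[k[:,2]>.134];A=np.c_[k[:,:2]-k[:,:2].mean(0),np.ones(len(k))];print("tilt",np.linalg.lstsq(A,k[:,2],rcond=None)[0])
f=eyes.grab_frame('scene'); cv2.imwrite('pics/s28.png',f['frame'])
f=eyes.grab_frame('top'); W=world(f)
for m in spotter.masks_of('top','egg_cup_1'):
  if m['confidence']>.4: p=W[m['mask']];print(m['confidence'],np.nanmedian(p,0))
E
```

```text
t 48.825 tcp [ 0.6445 -0.0326  0.2025] jaw deg 49.05 z [ 0.004  0.001 -1.   ] F [-0.5  -0.28 -0.39] w 0.0598
[-0.36  0.48  0.44  1.69 -0.23  1.02  1.01]
[[ 0.655  0.724  0.216  0.591]
 [ 0.755 -0.629 -0.183  0.013]
 [ 0.004  0.283 -0.959  0.344]
 [ 0.     0.     0.     1.   ]]
lid axis [ 0.65433304 -0.04414286] 12902
269
wall circ [ 0.66074818 -0.05004293  0.07270665]
rim [ 0.65437713 -0.04414616] 831
knob top z 0.1364206681747603 0.13881979946989206 1560 ((0.6538345813751221, -0.04393041506409645), 0.014540617354214191)
tilt [ 0.02021384 -0.02007705  0.13656153]
0.64 [0.55639924 0.2328817  0.0335191 ]
```

View pics/s28.png

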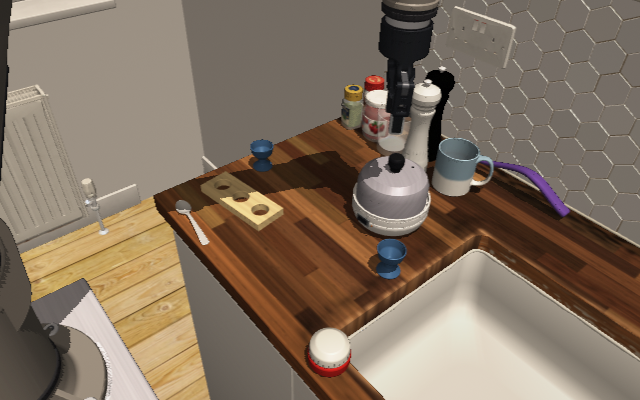

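View pics/w28.png

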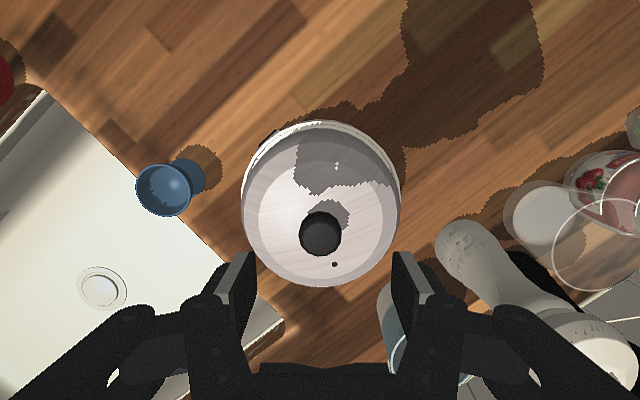

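The lid axis matches the rim axis to within 0.1 mm. The knob's measured height is .1366, which is 48 mm above where it read on the table, so the lid is on the ledge. Both cups are where they started and the gripper is clear.

```bash
python3 -c "
from bench import workorder
print(workorder.hand_in())"
```

```text
the job is handed in; nothing more can be done
None
```

The egg cooker is set up and I've handed the job in at about 49 s of the 115 s allowed; no verdict is reported. The rack went into the base first, then the three eggs upright in its pockets, then the steel lid on the ledge.

**Eggs:** the last look before the lid showed all three upright at the same height, about 1 mm or less from their pocket centres. They were gripped at 28 N.

**Lid:** its axis is within about 0.5 mm of the rim's axis. The knob sits 48 mm higher than it did on the worktop, which matches the ledge height. The gripper was open and well clear at the end.

**Weaker checks:**
- **Lid tilt:** a fit to the small knob top gave about 0.03 rad, which is noisy but under the 0.06 limit. A circle fit to the mostly hidden lid wall was unusable, so I ignored it.
- **Egg cups:** the last top view measured only the +y cup, about 1 mm from where it started. I judged the cup by the sink from the pictures alone, and it looks unmoved.
- **First move:** two opening commands were refused because fields were missing; nothing moved, and I resent them.

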